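Couple the bench magnifier to its ball mount

ROBOT

A 7-joint arm with a two-finger parallel gripper is mounted at the origin on the work surface. World frame = base frame: x ahead of the robot, y to its left, z up, the work surface at z = 0. Lengths are in m, angles in rad, forces in N, time in s.
With the tool pointing down it reaches from about 0.425 to 0.875 m from the base axis. Payload 4.7 kg.
Tool frame: the origin (TCP) lies at the very end of the fingers, on their centre line; the grasp point (between the pads) lies 19 mm behind it; x points along the fingers, z is the direction in which the jaws open and shut, and the axes are right-handed (so a half turn about x gives the same grasp; the last joint's range is limited). The gripper opens to 87 mm and grips with 3 to 60 N. Pads are 19 mm wide; open, the fingers measure 117 mm over their backs; the gripper's body (75 mm by 190 mm) begins 51 mm behind the grasp point.
Start: joints at [1.212, 0.321, -0.07, 1.45, 0.023, 1.371, -0.057], TCP at [0.237, -0.605, 0.223] pointing down, gripper open.
Joint ranges: [-2.86, 2.86], [-0.3, 2.09], [-1.38, 1.24], [0.06, 2.45], [-1.56, 4.7], [0.09, 2.05], [-2.69, 2.69]. Speed limits (rad/s): [2.57, 2.57, 3.14, 3.14, 3.14, 3.14, 3.14].

INTERFACE

Orientations are given as a rotation vector (axis times angle).
In Python, from bench import telemetry, viewer, workorder gives the robot as it stands.
- The arm moves only by the shell command python3 -m creep 'ROWS' [FORCE]. ROWS is JSON, a list of rows, each an object of numbers: "fingers": the opening, from 0 (shut) to 1 (fully open); "x", "y", "z": the shift along the tool's x, y, z in units of 40 mm (1.0 is 40 mm); "twist": the turn about the tool's x in units of 5 degrees (1.0 is 5 degrees). In form: [{"fingers": .., "x": .., "y": .., "z": .., "twist": ..}, ...]. A call has 1 to 20 rows; each row is the pose to reach, as a shift and turn from the pose commanded when the call began, along the tool's axes at that moment; what a row does not reach only later rows make up. A row lasts 1/12 s, in which the tool goes at most 41.7 mm and 7.16 degrees, less where a joint would pass 70% of its speed; a pose out of reach is approached as far as the arm can. A call with a gripper value outside its range is refused whole. The fingers move at their own pace and stop on an object; FORCE is the grip in N (left out, the last holds). Time passes only in rows, so rows that repeat a pose let the fingers close. It gives the time, the measured TCP pose, the force and the opening at its end, in the units of the state.
- telemetry.get_state(): the state, without advancing time (a new reading comes with each control period).
- viewer.get_image(name): name is "scene" or "top" or "wrist"; returns a dict with "pixels" (384x512x3 uint8, red, green, blue), "z_map" (384x512 float32, m along the optical axis (not along the pixel's ray), 0 where there is no reading), "K" (3x3 intrinsics, pixels), "xyz" and "attitude" of the camera in the world. Camera axes: x right, y up, looking along -z (the intrinsics and any distortion apply to the point x, -y, -z); pixel columns grow to the right and rows downward; lengths in m; the calibration is good to about 2 mm. A picture is of the moment at which its call begins.
- workorder.close_job(): hands the job in, once; it reports no verdict.
The state is a dict: "time": time; "joint_positions": joint angles; "qd": joint speeds; "joint_torque": joint torques, N m; "position": TCP position; "tool_rot": TCP orientation; "ft_force": force on the tool from outside, world axes, zero at the start; "torque": the same for the moment, N m; "grip_width": opening from 0.0 (shut) to 1.0 (fully open).
Only numpy, scipy, OpenCV 4.12 (cv2) and the standard library are available. Lean on these libraries where they do the work, as an engineer would, in place of code of your own. Each camera call takes 0.05 s, during which the arm holds its last target.

TASK

Fit the bench magnifier onto the ball of its mount: raise the coupler's locking handle while the magnifier still stands on the bench, lift the magnifier by its grip fin and lower it gently onto the ball until, still in your grip, it is fully home, then let go and press the handle fully down to lock it. The ball is not exactly over the middle of the mount's flange and its height is set differently each time, so feel for the seat and never force it or drop it; leave the finds tray, pen, jar and box where they are.

Things in the scene. Friction and masses are not known exactly. Their poses are not given: they have to be found in the camera images.
- coupler: the loose bench magnifier, about 0.6 kg. Aluminium housing: x -62 to 50 mm, 56 wide, 50 high (behind x = -40: 40 wide, 26 high); behind it a flat round lens frame 90 mm across, 22 high, centred at x = -118. Origin: on the flat underside at the socket's centre; z up, x from the lens towards the handle's free end. Seated, the underside rests flat on the mount's disc
- socket (a point): same point and axes as the coupler's origin: centre of the socket's mouth, on the underside. The socket is a vertical bore open below, 33 mm wide for a 30 mm ball (1.5 mm play each side); the mouth flares by 6.5 mm a side over the lowest 10 mm. A steel tongue on the handle hooks under the ball when the handle is down; with the handle raised over 0.25 rad it is clear of the bore
- grip (a point): centre of the black upright grip fin on the housing: 28 mm along x, 16 mm across (y), 48 mm high (50 to 98 mm above the underside). It lies at x = -28, y = 0, z = 76 mm in the coupler's frame; same axes. Keep fingertips above the housing's top at 50 mm
- handle_hinge (a point): the handle's hinge axis, parallel to the coupler's y, at x = 12, z = 58 mm in the coupler's frame; same axes as the coupler
- handle_tip (a point): middle of the black grip piece at the locking handle's free end, 86 mm from the hinge; the piece is 44 mm long, 14 mm wide (y), 12 mm thick and ends 14 mm beyond this point. Handle down, it lies level along the coupler's +x and overhangs the housing by 62 mm. x points along the handle away from the hinge, y along the hinge axis
- handle (a joint): angle of the locking handle, rad: 0 = fully down (locked), grows as the free end is raised, stop at 1.0. It stays where it is left: about 0.07 N m of friction, so 1 N at the tip, about 2 N pressing straight down 40 mm from the hinge. It will not go fully down if the ball is only part-way in the socket
- seat_pin (a joint): brass telltale pin above the socket, m: 0 = no ball; the ball's top lifts it against a light spring (1 N): about 0.004 when the magnifier is fully home on the ball. It starts to move only in the last 4 mm
- mount: the mount, fixed to the bench: round dark steel flange 72 mm across, 28 mm high. Origin: centre of its underside, on the bench, z up. A post rises from it with a level grey disc 120 mm across, whose upper face is 50 to 95 mm above the bench (this height is not measured)
- flange_top (a point): centre of the flange's top, 28 mm above the bench. The ball is on an upright stud in the middle of the disc: 30 mm across, its centre 28 mm and its top 43 mm above the disc's upper face. The ball's axis stands up to 4 mm in x and 4 mm in y off this point (not measured). Disc and ball do not yield
- finds_tray: bystander: open white card tray of brown fragments, 120 x 170 x 35 mm, origin at its underside's centre
- pen: bystander: pen lying on the bench, 135 mm long, 13 mm thick, origin under its middle, x along it
- jar: bystander: amber jar with white cap, 60 mm across, 75 mm high, origin at its underside's centre
- find_box: bystander: flat clear plastic box, 90 x 64 x 24 mm, origin at its underside's centre

How it is judged:
On the way, in this order (a step that is already met when the one before it is completed fails the run):
1. the handle is raised while the magnifier stands on the bench, away from the mount (value of joint handle above 0.5 rad and horizontal distance between coupler and mount above 0.1 m and height (world z) of coupler below 0.015 m), for 0.2 s.
2. the magnifier, handle raised and still gripped by its fin, is home on the ball (telltale pin lifted over 1 mm) (value of joint handle above 0.3 rad and value of joint seat_pin above 0.001 m and horizontal distance between coupler and mount below 0.012 m and contact force between the fingers and coupler above 1 N and distance between the grasp point and grip below 0.035 m), for 0.2 s.
At the end, for the whole second after the job is handed in: the magnifier sits level (within 0.06 rad) and at rest on the ball of the mount (its origin within 12 mm of the flange's axis), the telltale pin lifted by more than 3 mm, the handle pressed down to less than 0.06 rad (value of joint handle below 0.06 rad and value of joint seat_pin above 0.003 m and horizontal distance between coupler and mount below 0.012 m and angle between coupler's own z axis and vertical below 0.06 rad and linear speed of coupler below 0.02 m/s); the robot touches nothing.
It fails at once if the magnifier is forced or dropped onto the mount with its handle up (more than 45 N) (contact force between coupler and mount above 45 N and value of joint handle above 0.3 rad).
It fails at once if the lock is forced (more than 90 N between magnifier and mount) (contact force between coupler and mount above 90 N).
It fails at once if the magnifier is tipped over (angle between coupler's own z axis and vertical above 0.5 rad).
It fails at once if a bystander is moved by more than 20 mm (distance of any of finds_tray, pen, jar, find_box from where it was at the start of the episode above 0.02 m).
It also fails if it takes over 72 s, if anything falls off the work surface, if the arm or the gripper's body presses on something with over 40 N, if the wrist force passes 120 N, or if a joint passes its speed limit or range.

## Working session

There is one attempt and no reset: what is moved stays moved. The work goes in short steps, Python scripts to look and compute and a shell command to move; the robot and the scene stay as the last step left them, time stands still between calls to the robot, and variables do not carry over. Pictures are saved under pics/ and viewed, and the job is handed in when it is done.

```bash
ls; mkdir -p pics; cat > h.py <<'E'
import numpy as np, cv2
from scipy.spatial.transform import Rotation as R
from bench import telemetry, viewer, workorder
def grab(n,tag):
    im=viewer.get_image(n); cv2.imwrite(f'pics/{tag}.png',im['pixels'][:,:,::-1]); np.savez(f'pics/{tag}.npz',**{k:np.array(v) for k,v in im.items()}); return im
def load(tag): return dict(np.load(f'pics/{tag}.npz'))
def rot(a):
    a=np.array(a,float)
    return R.from_rotvec(a).as_matrix() if a.size==3 else a.reshape(3,3)
def cloud(im):
    z=im['z_map'];K=im['K'];v,u=np.mgrid[:z.shape[0],:z.shape[1]]
    p=np.stack([(u-K[0,2])/K[0,0]*z,-(v-K[1,2])/K[1,1]*z,-z],-1)
    return p@rot(im['attitude']).T+np.array(im['xyz'])
def ray(im,u,v,h):
    K=im['K'];d=rot(im['attitude'])@np.array([(u-K[0,2])/K[0,0],-(v-K[1,2])/K[1,1],-1]);o=np.array(im['xyz'])
    return o+d*(h-o[2])/d[2]
def st():
    s=telemetry.get_state();print({k:np.round(s[k],4).tolist() for k in s if k not in('qd','joint_torque')});return s
E
python3 - <<'E'
from h import *
s=st();print(rot(s['tool_rot']).round(3))
for n in('scene','top','wrist'):
    im=grab(n,n+'0');print(n,im['xyz'],im['attitude'],im['K'],[k for k in im])
E
```

```text
pics
{'time': 0.0, 'joint_positions': [1.2121, 0.3218, -0.0701, 1.4517, 0.0226, 1.3708, -0.0569], 'position': [0.2365, -0.6049, 0.2215], 'tool_rot': [0.9314, 1.3645, -0.9298], 'ft_force': [-0.2412, -0.3831, -0.1556], 'torque': [-0.0399, 0.0016, -0.0418], 'grip_width': 1.0008}
[[-0.001  0.931  0.364]
 [ 0.002  0.364 -0.931]
 [-1.    -0.    -0.002]]
scene [1.40929404 0.1014531  1.0473586 ] [0.49210731 0.56763405 1.63077469] [[442.95635452   0.         259.35076259]
 [  0.         442.95635452 186.04203208]
 [  0.           0.           1.        ]] ['pixels', 'z_map', 'K', 'xyz', 'attitude']
top [0.44852992 0.02386453 1.22257509] [ 0.12079181 -0.14018238 -1.56053436] [[472.92577513   0.         256.43423842]
 [  0.         472.92577513 193.84634195]
 [  0.           0.           1.        ]] ['pixels', 'z_map', 'K', 'xyz', 'attitude']
wrist [ 0.31277021 -0.5752701   0.38353092] [-0.26298177  0.18116633 -1.18831421] [[270.77105005   0.         256.99245524]
 [  0.         270.77105005 192.05951909]
 [  0.           0.           1.        ]] ['pixels', 'z_map', 'K', 'xyz', 'attitude']
```

View pics/scene0.png

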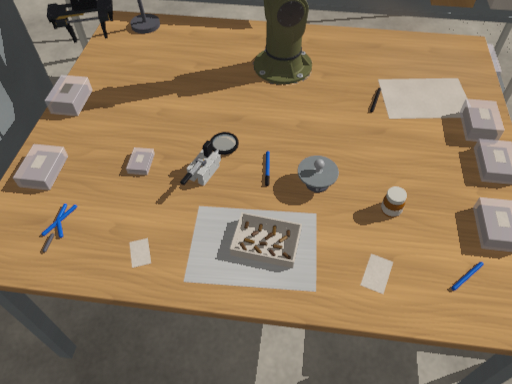

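View pics/top0.png

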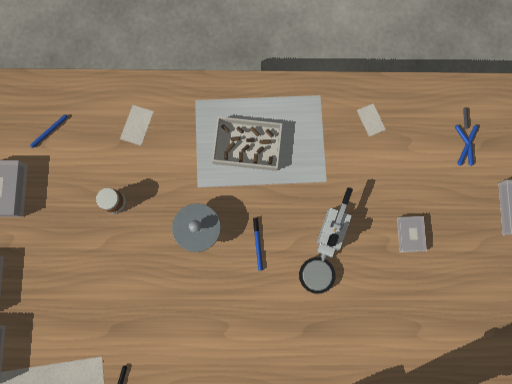

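View pics/wrist0.png

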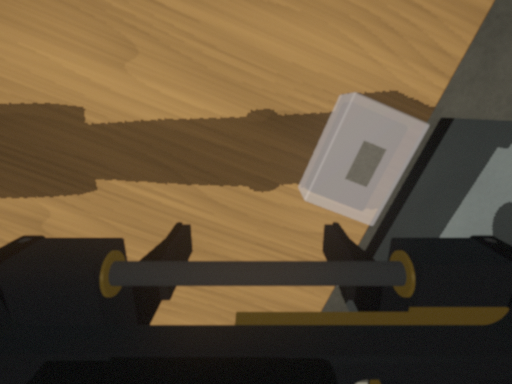

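The top view shows the magnifier around (333,235) with its lens at (318,275) and its handle tip at (348,192). The mount's disc is at (196,228), and the pen at (258,243) lies between them. I'll measure these now.

```bash
python3 - <<'E'
from h import *
t=load('top0');P=cloud(t)
np.set_printoptions(precision=4,suppress=True)
for n,(u,v) in dict(lens=(318,275),tip=(348,192),disc1=(180,240),disc2=(210,240),ball=(195,226),bench=(290,220),pen=(258,243),house=(325,245),house2=(342,218),fin=(333,239),jar=(108,199),box=(412,233)).items():
    print(n,P[v,u],t['pixels'][v,u])
img=t['pixels'][170:310,160:400];cv2.imwrite('pics/topcrop.png',cv2.resize(img,None,fx=3.3,fy=3.3,interpolation=cv2.INTER_CUBIC)[:,:,::-1])
s=load('scene0');img=s['pixels'][110:210,160:360];cv2.imwrite('pics/scenecrop.png',cv2.resize(img,None,fx=4,fy=4,interpolation=cv2.INTER_CUBIC)[:,:,::-1])
Q=cloud(s)
for n,(u,v) in dict(lens=(225,143),tip=(185,180),disc=(308,180),ball=(319,163),fin=(209,150)).items(): print('s',n,Q[v,u])
E
```

```text
lens [ 0.445  -0.1463  0.0193] [129 133 129]
tip [ 0.6487 -0.2173  0.068 ] [34 35 37]
disc1 [0.5276 0.1959 0.0638] [110 117 117]
disc2 [0.5284 0.1233 0.0581] [110 117 117]
ball [0.5582 0.1557 0.1026] [129 133 133]
bench [ 0.5856 -0.0784 -0.0005] [155 123  92]
pen [0.5247 0.0047 0.0114] [ 39  70 132]
house [ 0.5197 -0.1641  0.0271] [170 173 169]
house2 [ 0.5857 -0.2041  0.0508] [89 91 90]
fin [ 0.5298 -0.1722  0.0985] [34 34 36]
jar [0.626  0.3736 0.0737] [182 183 174]
box [ 0.5516 -0.3867  0.0248] [183 178 167]
s lens [ 0.4422 -0.1418  0.0128]
s tip [ 0.652  -0.2156  0.0689]
s disc [0.6003 0.1314 0.0604]
s ball [0.5645 0.1573 0.0974]
s fin [ 0.5365 -0.1689  0.0769]
```

View pics/topcrop.png

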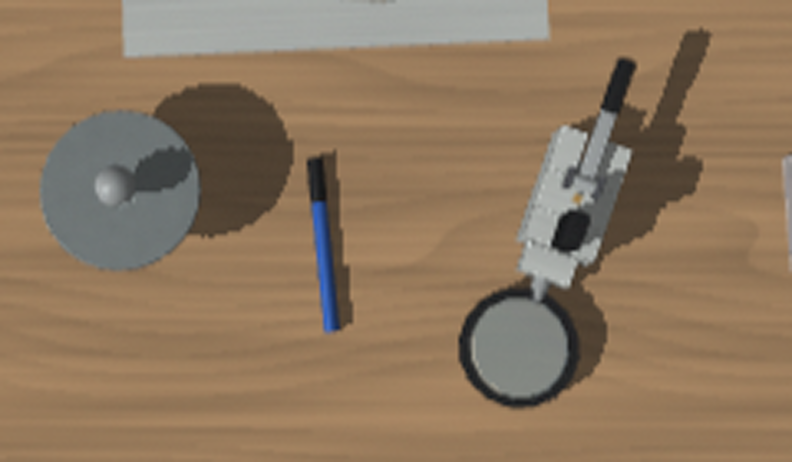

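View pics/scenecrop.png

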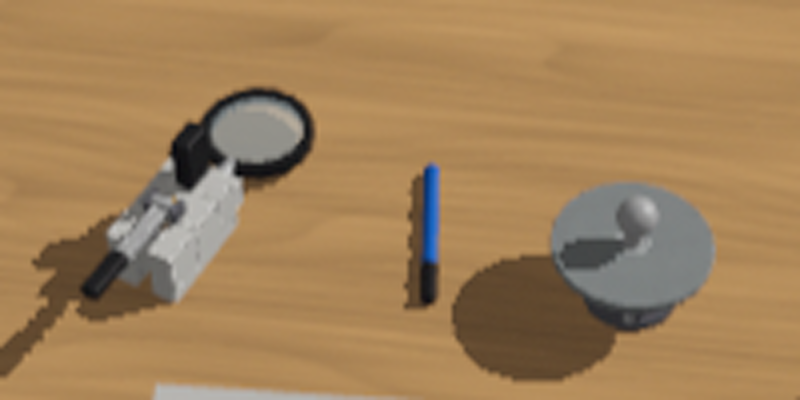

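```bash
cat > meas.py <<'E'
from h import *
from scipy.optimize import least_squares
np.set_printoptions(precision=4,suppress=True)
def circ(p):
    f=lambda q:np.hypot(p[:,0]-q[0],p[:,1]-q[1])-q[2]
    return least_squares(f,[*p.mean(0)[:2],.05],loss='soft_l1',f_scale=.002).x
E
python3 - <<'E'
from meas import *
for n in('top0','scene0'):
    t=load(n);P=cloud(t);px=t['pixels'].astype(int);X,Y,Z=P[...,0],P[...,1],P[...,2]
    print(n)
    near=(abs(X-.555)<.1)&(abs(Y-.157)<.1)
    m=near&(Z>.05)&(Z<.075)
    print(' disc z',np.median(Z[m]),m.sum(),'minmax',X[m].min(),X[m].max(),Y[m].min(),Y[m].max())
    c=cv2.findContours(m.astype(np.uint8),cv2.RETR_EXTERNAL,cv2.CHAIN_APPROX_NONE)[0];c=max(c,key=len)[:,0]
    h=np.median(Z[m]); print(' disc circ',circ(np.array([ray(t,u,v,h) for u,v in c])))
    b=near&(Z>.085);print(' ball',b.sum(),P[b].mean(0),Z[b].max(),np.percentile(Z[b],98))
    # ball contour ray at centre height
    q=P[b];f=lambda a:np.linalg.norm(q-a,axis=1)-.015
    print(' sphere',least_squares(f,[*q.mean(0)[:2],.088],loss='soft_l1',f_scale=.002).x)
    reg=(X>.38)&(X<.70)&(Y>-.27)&(Y<-.08)
    fin=reg&(Z>.09)&(X<.56);print(' fin',fin.sum(),P[fin].mean(0))
    dark=px.max(-1)<60
    fr=reg&dark&(X<.5)&(Z>.008);c=cv2.findContours(fr.astype(np.uint8),cv2.RETR_EXTERNAL,cv2.CHAIN_APPROX_NONE)[0];c=max(c,key=len)[:,0]
    print(' lens',circ(np.array([ray(t,u,v,.016) for u,v in c])))
    tp=reg&dark&(X>.6)&(Z>.04);q=P[tp];print(' tip',tp.sum(),q.mean(0),q.min(0),q.max(0))
    a=(q-q.mean(0));w=np.linalg.svd(a)[2][0];print(' dir',w*np.sign(w[0]))
E
```

```text
top0
 disc z 0.060749350583851 1739 minmax 0.5012506391266068 0.6200255505402112 0.0990117510684675 0.21756490440872328
 disc circ [0.5606 0.1581 0.0588]
 ball 120 [0.5598 0.1574 0.0988] 0.10631222837074561 0.1053843896722967
 sphere [0.5608 0.1585 0.0889]
 fin 81 [ 0.5301 -0.1741  0.0974]
 lens [ 0.4456 -0.1442  0.0419]
 tip 86 [ 0.6391 -0.2142  0.0678] [ 0.6211 -0.2249  0.0617] [ 0.6588 -0.2017  0.0713]
 dir [ 0.9367 -0.3461  0.0523]
scene0
 disc z 0.060342544940827136 977 minmax 0.5023972184793589 0.6241009333771529 0.09886572127509123 0.21636698558668424
 disc circ [0.5643 0.1574 0.0597]
 ball 82 [0.5677 0.1572 0.0968] 0.1059264453274209 0.10465431116056159
 sphere [0.5619 0.1578 0.0885]
 fin 47 [ 0.5336 -0.1746  0.0959]
 lens [ 0.4439 -0.1482  0.0443]
 tip 66 [ 0.645  -0.2161  0.0664] [ 0.6222 -0.2281  0.0586] [ 0.6632 -0.2046  0.0728]
 dir [ 0.9295 -0.3656  0.0499]
```

```bash
R='{"fingers":1,"x":0,"y":13.09,"z":-5.31,"twist":8.2}'; python3 -m creep '[{"fingers":1,"x":0,"y":13.09,"z":-5.31,"twist":8.2},{"fingers":1,"x":0,"y":13.09,"z":-5.31,"twist":8.2},{"fingers":1,"x":0,"y":13.09,"z":-5.31,"twist":8.2},{"fingers":1,"x":0,"y":13.09,"z":-5.31,"twist":8.2},{"fingers":1,"x":0,"y":13.09,"z":-5.31,"twist":8.2},{"fingers":1,"x":0,"y":13.09,"z":-5.31,"twist":8.2},{"fingers":1,"x":0,"y":13.09,"z":-5.31,"twist":8.2},{"fingers":1,"x":0,"y":13.09,"z":-5.31,"twist":8.2},{"fingers":1,"x":0,"y":13.09,"z":-5.31,"twist":8.2},{"fingers":1,"x":0,"y":13.09,"z":-5.31,"twist":8.2},{"fingers":1,"x":0,"y":13.09,"z":-5.31,"twist":8.2},{"fingers":1,"x":0,"y":13.09,"z":-5.31,"twist":8.2},{"fingers":1,"x":0,"y":13.09,"z":-5.31,"twist":8.2},{"fingers":1,"x":0,"y":13.09,"z":-5.31,"twist":8.2},{"fingers":1,"x":0,"y":13.09,"z":-5.31,"twist":8.2},{"fingers":1,"x":0,"y":13.09,"z":-5.31,"twist":8.2},{"fingers":1,"x":0,"y":13.09,"z":-5.31,"twist":8.2},{"fingers":1,"x":0,"y":13.09,"z":-5.31,"twist":8.2}]'
python3 - <<'E'
from h import *
s=st();print(rot(s['tool_rot']).round(3));grab('wrist','w1');grab('scene','s1')
E
```

```text
time: 1.65
position: [0.6459, -0.2189, 0.2223]
tool_rot: [1.457, 1.025, -1.46]
ft_force: [0.1, -0.4, -0.3]
grip_width: 1.001
{'time': 1.65, 'joint_positions': [0.4932, 0.4042, -0.2825, 1.3533, 0.1129, 1.4003, -1.7031], 'position': [0.6459, -0.2189, 0.2223], 'tool_rot': [1.4574, 1.0251, -1.4602], 'ft_force': [0.0821, -0.4259, -0.2584], 'torque': [-0.003, 0.0847, 0.0035], 'grip_width': 1.0007}
[[-0.001  0.941 -0.339]
 [-0.001 -0.339 -0.941]
 [-1.    -0.001  0.001]]
```

View pics/w1.png

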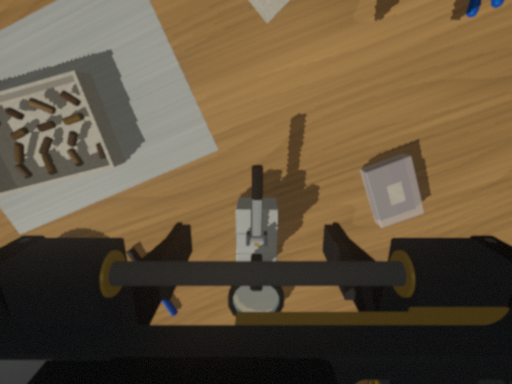

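```bash
python3 - <<'E'
from meas import *
t=load('w1');P=cloud(t);s=telemetry.get_state();M=rot(s['tool_rot']);p=np.array(s['position'])
T=(P-p)@M
px=t['pixels'].astype(int);v,u=np.mgrid[:384,:512]
d=(px.max(-1)<60)&(abs(u-257)<15)&(v<225)&(v>155)&(P[...,2]>.045)
print(d.sum(),T[d].mean(0),T[d].min(0),T[d].max(0),P[d].mean(0),P[d][:,2].min(),P[d][:,2].max())
h=(abs(u-257)<40)&(v<265)&(v>195)&(P[...,2]>.035)
for r in range(150,300,6):
    k=(abs(u[r]-257)<40)&(P[r,:,2]>.035)&(P[r,:,2]<.11)
    if k.any(): print(r,u[r][k].min(),u[r][k].max(),T[r][k][:,1].mean(),(T[r][k][:,2].min()+T[r][k][:,2].max())/2,P[r][k][:,2].max())
E
```

```text
321 [ 0.1517 -0.0036  0.    ] [-0.1616 -0.0248 -0.0062] [0.1586 0.0817 0.0062] [ 0.6425 -0.2179  0.0709] 0.0640039728883976 0.38421209659198763
168 251 262 0.013583656938087718 -0.0005715297663004891 0.06942383739781333
174 251 262 0.006337518130752095 -0.0005832086108837264 0.06945080069903581
180 251 262 -0.001278747405145409 -0.000569936049225938 0.06939112933716268
186 251 261 -0.008834669785577409 -0.0011952281527785294 0.06859666670866232
192 251 261 -0.01644169163638089 -0.0011901794665775509 0.0685605419031372
198 251 261 -0.02438308847278595 -0.0012269758262916505 0.06867380264782769
204 252 260 -0.033358652632193744 -0.0012293951210504883 0.06461088904926687
210 235 277 -0.04571587640551062 -0.001237807704524278 0.06422168737036532
216 235 276 -0.05411938236742919 -0.0019517016531479144 0.0636442729752783
222 235 276 -0.06269530727327963 -0.001989667224586978 0.0631996900537738
228 236 276 -0.07138840493640958 -0.001321098448270665 0.06269482427062933
234 236 276 -0.07909458377065803 -0.0013493548561508781 0.06362532069342558
240 236 276 -0.08691398713062198 -0.0013356077654578594 0.0658748271804086
246 236 275 -0.09927522048448575 -0.0020124501225618763 0.06536667155933923
252 236 275 -0.1090050584922602 -0.0019802634006303964 0.051898365707027216
258 236 275 -0.11614140536150663 -0.0020017763124557386 0.0654026194946899
288 250 261 -0.13219663687259386 -0.0018369423022386883 0.09909717889027964
```

```bash
python3 -m creep '[{"fingers":1,"x":1,"y":0,"z":-0.01,"twist":0},{"fingers":1,"x":2,"y":0,"z":-0.01,"twist":0},{"fingers":1,"x":3,"y":0,"z":-0.01,"twist":0},{"fingers":1,"x":3.6,"y":0,"z":-0.01,"twist":0},{"fingers":1,"x":4.1,"y":0,"z":-0.01,"twist":0},{"fingers":1,"x":4.45,"y":0,"z":-0.01,"twist":0},{"fingers":1,"x":4.45,"y":0,"z":-0.01,"twist":0},{"fingers":0,"x":4.45,"y":0,"z":-0.01,"twist":0},{"fingers":0,"x":4.45,"y":0,"z":-0.01,"twist":0},{"fingers":0,"x":4.45,"y":0,"z":-0.01,"twist":0},{"fingers":0,"x":4.45,"y":0,"z":-0.01,"twist":0},{"fingers":0,"x":4.45,"y":0,"z":-0.01,"twist":0},{"fingers":0,"x":4.45,"y":0,"z":-0.01,"twist":0},{"fingers":0,"x":4.45,"y":0,"z":-0.01,"twist":0},{"fingers":0,"x":4.45,"y":0,"z":-0.01,"twist":0},{"fingers":0,"x":4.45,"y":0,"z":-0.01,"twist":0}]' 6
python3 - <<'E'
from h import *
st();grab('scene','s2');im=grab('wrist','w2')
E
```

```text
time: 3.08
position: [0.6471, -0.2165, 0.0446]
tool_rot: [1.457, 1.027, -1.457]
ft_force: [0.0, -0.2, -0.2]
grip_width: 0.404
{'time': 3.0833, 'joint_positions': [0.4851, 0.5319, -0.2693, 1.5419, 0.153, 1.0885, -1.7333], 'position': [0.6471, -0.2165, 0.0446], 'tool_rot': [1.4569, 1.0271, -1.4571], 'ft_force': [0.0354, -0.2335, -0.1852], 'torque': [0.0533, -0.0122, -0.0269], 'grip_width': 0.4039}
```

View pics/w2.png

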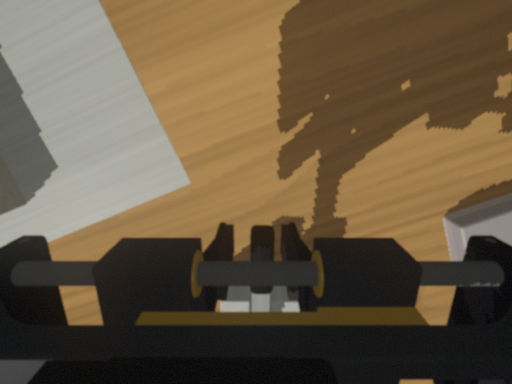

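The wrist view shows the black tip piece centred between the fingers at (262,240), and the fingers are still closing. I'll wait for them to grip.

```bash
python3 -m creep '[{"fingers":0,"x":0,"y":0,"z":0,"twist":0},{"fingers":0,"x":0,"y":0,"z":0,"twist":0},{"fingers":0,"x":0,"y":0,"z":0,"twist":0},{"fingers":0,"x":0,"y":0,"z":0,"twist":0},{"fingers":0,"x":0,"y":0,"z":0,"twist":0},{"fingers":0,"x":0,"y":0,"z":0,"twist":0},{"fingers":0,"x":0,"y":0,"z":0,"twist":0}]' 6
```

```text
time: 3.77
position: [0.6471, -0.2167, 0.0445]
tool_rot: [1.457, 1.027, -1.457]
ft_force: [0.2, -1.0, -0.4]
grip_width: 0.161
```

```bash
python3 -m creep '[{"fingers":0,"x":-0.15,"y":-0.01,"z":0,"twist":0},{"fingers":0,"x":-0.32,"y":-0.04,"z":0,"twist":0},{"fingers":0,"x":-0.48,"y":-0.08,"z":0,"twist":0},{"fingers":0,"x":-0.63,"y":-0.13,"z":0,"twist":0},{"fingers":0,"x":-0.78,"y":-0.19,"z":0,"twist":0},{"fingers":0,"x":-0.92,"y":-0.26,"z":0,"twist":0},{"fingers":0,"x":-1.06,"y":-0.34,"z":0,"twist":0},{"fingers":0,"x":-1.19,"y":-0.435,"z":0,"twist":0},{"fingers":0,"x":-1.32,"y":-0.54,"z":0,"twist":0},{"fingers":0,"x":-1.435,"y":-0.65,"z":0,"twist":0},{"fingers":0,"x":-1.435,"y":-0.65,"z":0,"twist":0},{"fingers":0,"x":-1.435,"y":-0.65,"z":0,"twist":0},{"fingers":0,"x":-1.435,"y":-0.65,"z":0,"twist":0},{"fingers":0,"x":-1.435,"y":-0.65,"z":0,"twist":0}]' 6
python3 - <<'E'
from h import *
grab('scene','s3')
s=load('s3');img=s['pixels'][70:220,120:320];cv2.imwrite('pics/s3c.png',cv2.resize(img,None,fx=4,fy=4,interpolation=cv2.INTER_CUBIC)[:,:,::-1])
E
```

```text
time: 4.93
position: [0.6237, -0.2082, 0.1025]
tool_rot: [1.458, 1.025, -1.455]
ft_force: [1.2, -1.0, 1.0]
grip_width: 0.161
```

View pics/s3c.png

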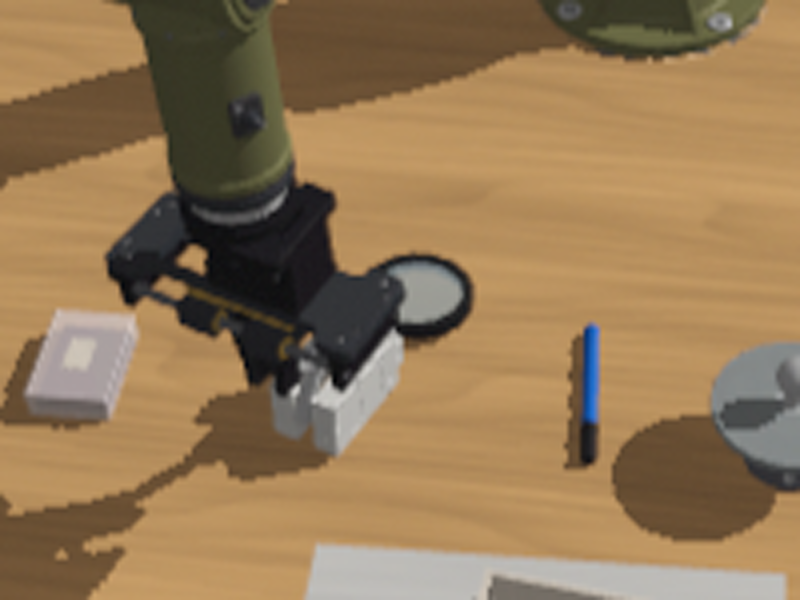

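The magnifier still stands on the bench (around (345,400) in the crop) and the tip is raised between the fingers. I'll open and lift clear.

```bash
python3 -m creep '[{"fingers":1,"x":0,"y":0,"z":0,"twist":0},{"fingers":1,"x":0,"y":0,"z":0,"twist":0},{"fingers":1,"x":0,"y":0,"z":0,"twist":0},{"fingers":1,"x":0,"y":0,"z":0,"twist":0},{"fingers":1,"x":-0.5,"y":0,"z":0,"twist":0},{"fingers":1,"x":-1.2,"y":0,"z":0,"twist":0},{"fingers":1,"x":-2,"y":0,"z":0,"twist":0},{"fingers":1,"x":-3,"y":0,"z":0,"twist":0},{"fingers":1,"x":-3,"y":0,"z":0,"twist":0},{"fingers":1,"x":-3,"y":0,"z":0,"twist":0}]' 6
python3 - <<'E'
from h import *
st();grab('wrist','w4');s=grab('scene','s4');grab('top','t4')
img=s['pixels'][70:220,120:320];cv2.imwrite('pics/s4c.png',cv2.resize(img,None,fx=4,fy=4,interpolation=cv2.INTER_CUBIC)[:,:,::-1])
E
```

```text
time: 5.82
position: [0.6243, -0.2079, 0.2255]
tool_rot: [1.459, 1.022, -1.453]
ft_force: [0.1, 0.2, -0.3]
grip_width: 0.834
{'time': 5.8167, 'joint_positions': [0.505, 0.3468, -0.2913, 1.4232, 0.1001, 1.38, -1.7018], 'position': [0.6243, -0.2079, 0.2255], 'tool_rot': [1.4591, 1.022, -1.4526], 'ft_force': [0.0565, 0.1746, -0.299], 'torque': [0.0287, 0.0127, -0.0398], 'grip_width': 0.8343}
```

View pics/s4c.png

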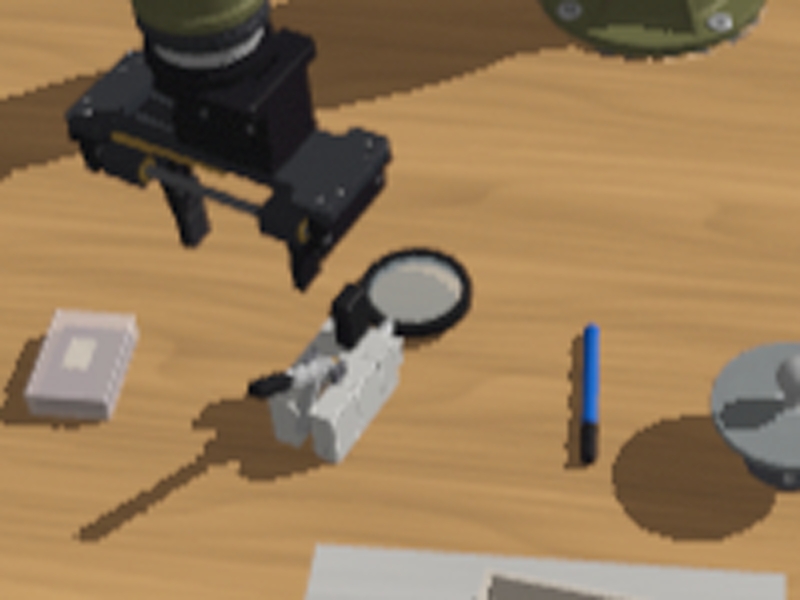

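View pics/w4.png

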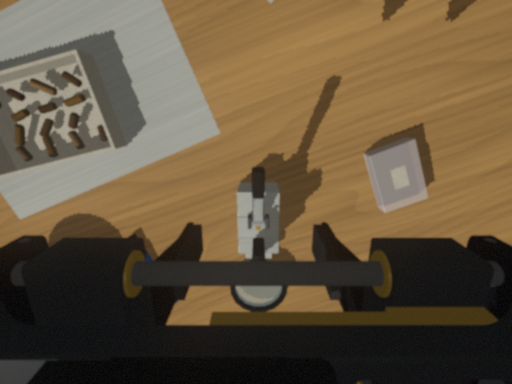

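The handle stays raised: its black tip is at (270,383) in the crop, well above the housing. Next I'll measure the tip height and the fin.

```bash
python3 - <<'E'
from meas import *
s=telemetry.get_state();M=rot(s['tool_rot']);p=np.array(s['position'])
for n in('w4','s4'):
    t=load(n);P=cloud(t);T=(P-p)@M;px=t['pixels'].astype(int)
    d=(px.max(-1)<60)
    reg=(P[...,0]>.5)&(P[...,0]<.7)&(P[...,1]>-.26)&(P[...,1]<-.15)
    a=d&reg&(P[...,2]>.08)&(P[...,2]<.14)&(P[...,0]>.575);b=d&reg&(P[...,2]>.09)&(P[...,2]<.103)&(P[...,0]<.565)
    for nm,m in(('tip',a),('fin',b)):
        if m.sum(): print(n,nm,m.sum(),P[m].mean(0),P[m].min(0),P[m].max(0),'T',T[m].mean(0),(T[m][:,2].min()+T[m][:,2].max())/2)
    h=reg&(P[...,2]>.035)&(P[...,2]<.056)&(T[...,1]>-.09);print(' house',(T[h][:,2].min()+T[h][:,2].max())/2, T[h][:,2].min(),T[h][:,2].max())
t=load('t4');P=cloud(t);b=(abs(P[...,0]-.53)<.03)&(abs(P[...,1]+.175)<.03)&(P[...,2]>.09)&(P[...,2]<.12);print('top fin',b.sum(),P[b].mean(0) if b.any() else '')
E
```

```text
w4 tip 338 [ 0.6318 -0.2113  0.1115] [ 0.6107 -0.2215  0.0973] [ 0.6475 -0.2008  0.1204] T [0.1089 0.011  0.0002] 0.00029820316385201565
w4 fin 104 [ 0.5403 -0.1793  0.0963] [ 0.5325 -0.1858  0.0901] [ 0.5455 -0.1708  0.099 ] T [ 0.1243 -0.0858  0.0007] 0.0006475914396132541
 house -0.00013220468737657268 -0.028244564816371737 0.027980155441618592
s4 tip 45 [ 0.634  -0.2085  0.1093] [ 0.6146 -0.2195  0.0935] [ 0.6499 -0.1992  0.1195] T [ 0.111   0.0122 -0.0033] -0.002185405309809124
s4 fin 46 [ 0.534  -0.1744  0.0963] [ 0.5201 -0.1848  0.0904] [ 0.548  -0.1637  0.1017] T [ 0.1244 -0.0934 -0.0017] -0.00032035298614915223
 house -0.0007926221795508288 -0.030238817218496642 0.028653572859394984
top fin 79 [ 0.5307 -0.1738  0.0971]
```

```bash
python3 -m creep '[{"fingers":1,"x":0,"y":-0.8,"z":0,"twist":0},{"fingers":1,"x":0,"y":-1.6,"z":0,"twist":0},{"fingers":1,"x":0,"y":-2.475,"z":0,"twist":0},{"fingers":1,"x":0,"y":-2.475,"z":0,"twist":0},{"fingers":1,"x":0,"y":-2.475,"z":0,"twist":0},{"fingers":1,"x":1,"y":-2.475,"z":0,"twist":0},{"fingers":1,"x":2,"y":-2.475,"z":0,"twist":0},{"fingers":1,"x":3,"y":-2.475,"z":0,"twist":0},{"fingers":1,"x":3.6,"y":-2.475,"z":0,"twist":0},{"fingers":1,"x":4,"y":-2.475,"z":0,"twist":0},{"fingers":1,"x":4.16,"y":-2.475,"z":0,"twist":0},{"fingers":1,"x":4.16,"y":-2.475,"z":0,"twist":0},{"fingers":1,"x":4.16,"y":-2.475,"z":0,"twist":0}]'
python3 - <<'E'
from h import *
s=grab('scene','s5')
img=s['pixels'][70:220,120:320];cv2.imwrite('pics/s5c.png',cv2.resize(img,None,fx=4,fy=4,interpolation=cv2.INTER_CUBIC)[:,:,::-1])
E
```

```text
time: 7.05
position: [0.5302, -0.1746, 0.0557]
tool_rot: [1.457, 1.027, -1.457]
ft_force: [-0.3, 0.5, 1.0]
grip_width: 1.0
```

View pics/s5c.png

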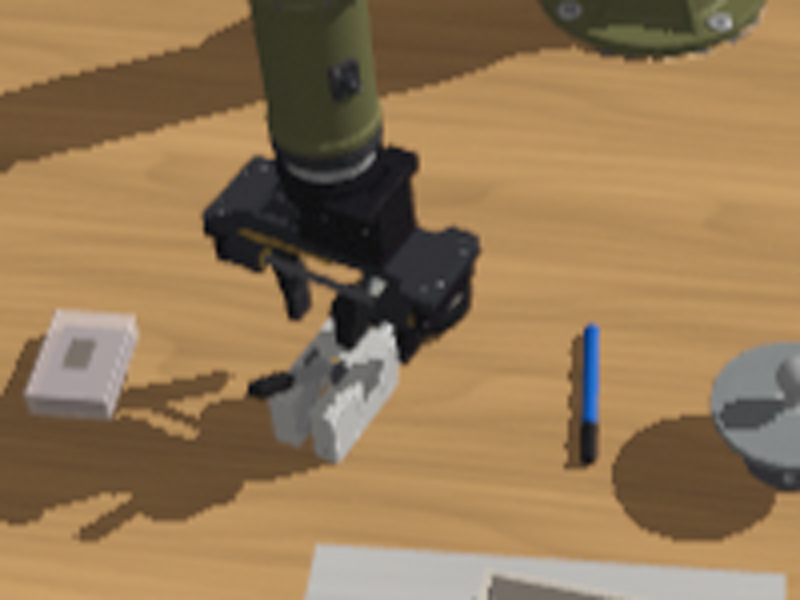

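The open fingers straddle the black fin at (350,318), with the handle clear. I'll raise 4 mm and grip.

```bash
python3 -m creep '[{"fingers":0,"x":-0.1,"y":0,"z":0,"twist":0},{"fingers":0,"x":-0.1,"y":0,"z":0,"twist":0},{"fingers":0,"x":-0.1,"y":0,"z":0,"twist":0},{"fingers":0,"x":-0.1,"y":0,"z":0,"twist":0},{"fingers":0,"x":-0.1,"y":0,"z":0,"twist":0},{"fingers":0,"x":-0.1,"y":0,"z":0,"twist":0},{"fingers":0,"x":-0.1,"y":0,"z":0,"twist":0},{"fingers":0,"x":-0.1,"y":0,"z":0,"twist":0},{"fingers":0,"x":-0.1,"y":0,"z":0,"twist":0},{"fingers":0,"x":-0.1,"y":0,"z":0,"twist":0},{"fingers":0,"x":-0.1,"y":0,"z":0,"twist":0},{"fingers":0,"x":-0.1,"y":0,"z":0,"twist":0},{"fingers":0,"x":-0.1,"y":0,"z":0,"twist":0},{"fingers":0,"x":-0.1,"y":0,"z":0,"twist":0},{"fingers":0,"x":-0.1,"y":0,"z":0,"twist":0},{"fingers":0,"x":-0.1,"y":0,"z":0,"twist":0},{"fingers":0,"x":-0.1,"y":0,"z":0,"twist":0},{"fingers":0,"x":-0.1,"y":0,"z":0,"twist":0}]' 45
python3 -c "
from h import *;st()"
```

```text
time: 8.6
position: [0.5292, -0.1748, 0.0594]
tool_rot: [1.457, 1.027, -1.458]
ft_force: [0.5, -2.7, -0.8]
grip_width: 0.179
{'time': 8.6, 'joint_positions': [0.5337, 0.2814, -0.299, 1.8574, 0.0969, 1.0171, -1.719], 'position': [0.5292, -0.1748, 0.0594], 'tool_rot': [1.4567, 1.0269, -1.4576], 'ft_force': [0.5246, -2.7208, -0.7969], 'torque': [-0.3122, 0.1968, 0.0164], 'grip_width': 0.1789}
```

```bash
python3 -m creep '[{"fingers":0,"x":-0.2,"y":0,"z":0,"twist":0},{"fingers":0,"x":-0.5,"y":0,"z":0,"twist":0},{"fingers":0,"x":-0.9,"y":0,"z":0,"twist":0},{"fingers":0,"x":-1.4,"y":0,"z":0,"twist":0},{"fingers":0,"x":-1.9,"y":0,"z":0,"twist":0},{"fingers":0,"x":-2.4,"y":0,"z":0,"twist":0},{"fingers":0,"x":-2.9,"y":0,"z":0,"twist":0},{"fingers":0,"x":-3.3,"y":0,"z":0,"twist":0},{"fingers":0,"x":-3.5,"y":0,"z":0,"twist":0},{"fingers":0,"x":-3.5,"y":0,"z":0,"twist":0},{"fingers":0,"x":-3.5,"y":0,"z":0,"twist":0}]' 45
python3 - <<'E'
from h import *
st();s=grab('scene','s6');grab('wrist','w6');t=grab('top','t6')
img=s['pixels'][50:200,120:350];cv2.imwrite('pics/s6c.png',cv2.resize(img,None,fx=3.4,fy=3.4,interpolation=cv2.INTER_CUBIC)[:,:,::-1])
E
```

```text
time: 9.52
position: [0.5292, -0.1741, 0.1995]
tool_rot: [1.457, 1.027, -1.457]
ft_force: [-0.1, -0.2, -6.3]
grip_width: 0.18
{'time': 9.5167, 'joint_positions': [0.5486, 0.1523, -0.3067, 1.7088, 0.0477, 1.288, -1.6813], 'position': [0.5292, -0.1741, 0.1995], 'tool_rot': [1.4568, 1.0274, -1.4569], 'ft_force': [-0.1089, -0.2342, -6.312], 'torque': [0.0903, 0.1836, 0.0521], 'grip_width': 0.1804}
```

View pics/s6c.png

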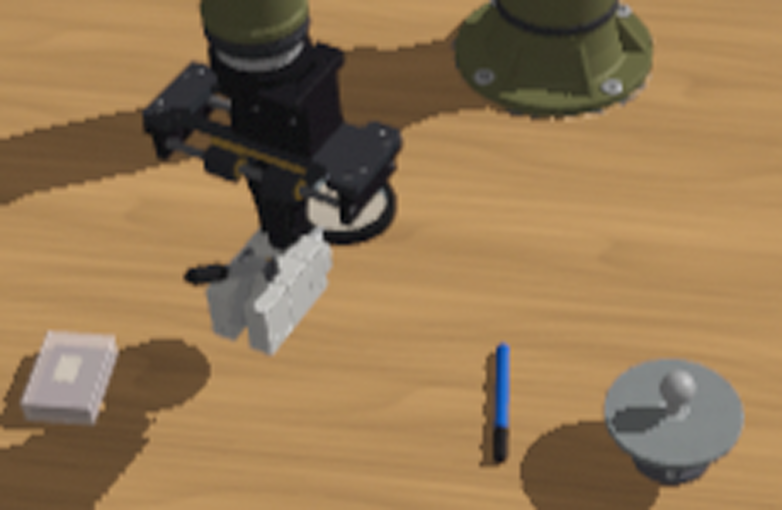

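View pics/w6.png

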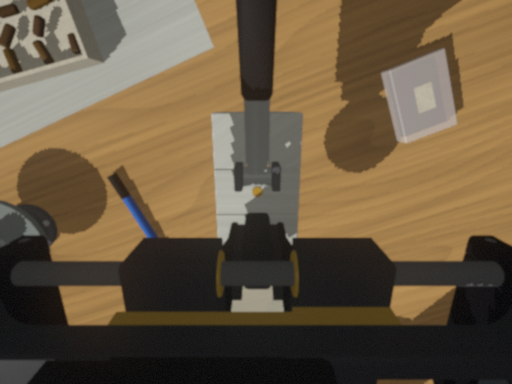

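View pics/t6.png

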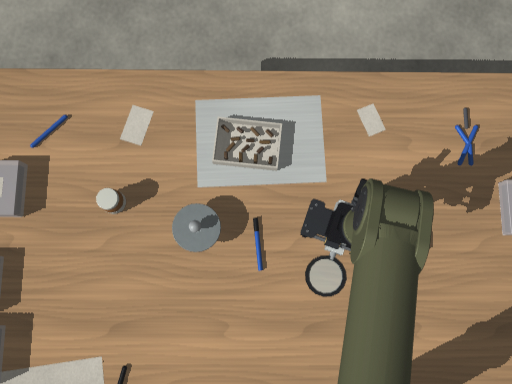

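```bash
python3 - <<'E'
from meas import *
s=telemetry.get_state();M=rot(s['tool_rot']);p=np.array(s['position']);print(p,M)
t=load('w6');P=cloud(t);T=(P-p)@M;px=t['pixels'].astype(int)
print('pin',T[191,257],px[191,257])
for r in(108,111,112,113,114,116,120,130,150,180,200,215,230):
    row=T[r];k=(abs(row[:,2])<.045)&(row[:,0]<.035)&(row[:,0]>-.01)&(np.abs(np.arange(512)-257)<70)
    if k.any():
        kk=k&(np.abs(np.arange(512)-257)>20)
        print(r,k.sum(),'y',np.median(row[kk][:,1]),'zmid',(row[k][:,2].min()+row[k][:,2].max())/2,'h',np.median(row[kk][:,0]))
# pitch from housing top plane
v,u=np.mgrid[:384,:512]
k=(v>120)&(v<225)&(abs(u-257)>25)&(abs(u-257)<40)&(abs(T[...,0]-.01)<.012)
q=T[k];A=np.c_[q[:,1:],np.ones(len(q))];c=np.linalg.lstsq(A,q[:,0],rcond=None)[0];print('plane x=a*y+b*z+c',c,len(q),'resid',np.std(A@c-q[:,0]))
b=(px.max(-1)<60)&(abs(u-257)<25)&(v<110)&(T[...,0]<0)&(T[...,0]>-.12);print('tip heights',T[b].min(0),T[b].max(0))
# lens from scene
t=load('s6');P=cloud(t);T=(P-p)@M;px=t['pixels'].astype(int)
m=(px.max(-1)<60)&(T[...,0]>.03)&(T[...,0]<.07)&(T[...,1]<-.03)&(T[...,1]>-.16)&(abs(T[...,2])<.07)
q=T[m];print(m.sum(),q.min(0),q.max(0))
E
```

```text
[ 0.5284 -0.1741  0.1979] [[-0.0028  0.9419 -0.336 ]
 [ 0.001  -0.336  -0.9419]
 [-1.     -0.003  -0.    ]]
pin [ 0.0068  0.0302 -0.0003] [168 133  51]
112 28 y 0.07947302595185676 zmid 0.017096093038614882 h 0.031127573304640534
113 65 y 0.0791442177182996 zmid -0.0006847447017896708 h 0.00897612921366148
114 67 y 0.07856857630908856 zmid -0.0006860331046743499 h 0.008605100575523609
116 67 y 0.07739007893863796 zmid -0.0005646486276101991 h 0.008837828516908307
120 66 y 0.07503187816719194 zmid -0.0008493022414865579 h 0.008863517623255874
130 66 y 0.0690340511394388 zmid -0.000607279336291745 h 0.00901136419477109
150 66 y 0.05668824509529208 zmid -0.0006410723128429732 h 0.008789553358777973
180 85 y 0.037090236058639675 zmid -0.0005885562176508909 h 0.008853374994090397
200 83 y 0.02319437224332066 zmid -0.000599924966102101 h 0.009111032017702834
215 82 y 0.012386911930010501 zmid -0.0006346556487860418 h 0.009138798238974826
230 37 y 0.0013336774802607753 zmid -0.0006817182773066963 h 0.008850893075407016
plane x=a*y+b*z+c [-0.0021 -0.0031  0.009 ] 2895 resid 0.0006682276542542133
tip heights [-0.0611  0.0853 -0.0071] [-0.0356  0.1165  0.0058]
95 [ 0.0316 -0.1187 -0.0464] [ 0.0472 -0.0395  0.0077]
```

```bash
python3 -m creep '[{"fingers":0,"x":0,"y":-0.1,"z":-0.3,"twist":-0.15},{"fingers":0,"x":0,"y":-0.28,"z":-0.8,"twist":-0.4},{"fingers":0,"x":0,"y":-0.52,"z":-1.5,"twist":-0.75},{"fingers":0,"x":0,"y":-0.76,"z":-2.2,"twist":-1.1},{"fingers":0,"x":0,"y":-1.04,"z":-3,"twist":-1.5},{"fingers":0,"x":0,"y":-1.31,"z":-3.8,"twist":-1.9},{"fingers":0,"x":0,"y":-1.59,"z":-4.6,"twist":-2.3},{"fingers":0,"x":0,"y":-1.87,"z":-5.4,"twist":-2.7},{"fingers":0,"x":0,"y":-2.15,"z":-6.2,"twist":-3.1},{"fingers":0,"x":0,"y":-2.39,"z":-6.9,"twist":-3.45},{"fingers":0,"x":0,"y":-2.56,"z":-7.4,"twist":-3.7},{"fingers":0,"x":0,"y":-2.67,"z":-7.7,"twist":-3.85},{"fingers":0,"x":0,"y":-2.71,"z":-7.83,"twist":-3.93},{"fingers":0,"x":0,"y":-2.71,"z":-7.83,"twist":-3.93},{"fingers":0,"x":0,"y":-2.71,"z":-7.83,"twist":-3.93},{"fingers":0,"x":0,"y":-2.71,"z":-7.83,"twist":-3.93}]' 45
python3 - <<'E'
from meas import *
s=st();M=rot(s['tool_rot']);p=np.array(s['position']);print(M)
print('socket',p+M@[.059,.0292,-.0006])
im=grab('scene','s7');grab('wrist','w7');grab('top','t7')
img=im['pixels'][70:220,200:400];cv2.imwrite('pics/s7c.png',cv2.resize(img,None,fx=4,fy=4,interpolation=cv2.INTER_CUBIC)[:,:,::-1])
for n in('s7','t7'):
    t=load(n);P=cloud(t);q=P[(abs(P[...,0]-.561)<.08)&(abs(P[...,1]-.158)<.08)&(P[...,2]>.055)&(P[...,2]<.066)]
    print(n,len(q))
E
```

```text
time: 11.0
position: [0.5328, 0.1547, 0.1992]
tool_rot: [1.21, 1.207, -1.212]
ft_force: [-0.3, -0.0, -5.2]
grip_width: 0.18
{'time': 11.0, 'joint_positions': [0.1939, 0.1738, -0.5826, 1.7055, 0.1004, 1.2928, -1.9832], 'position': [0.5328, 0.1547, 0.1992], 'tool_rot': [1.21, 1.207, -1.2124], 'ft_force': [-0.3184, -0.0243, -5.2419], 'torque': [-0.0125, 0.0852, 0.0226], 'grip_width': 0.1798}
[[-0.0004  1.     -0.0029]
 [-0.0015 -0.0029 -1.    ]
 [-1.     -0.0004  0.0015]]
socket [0.562  0.1551 0.1402]
s7 819
t7 265
```

View pics/s7c.png

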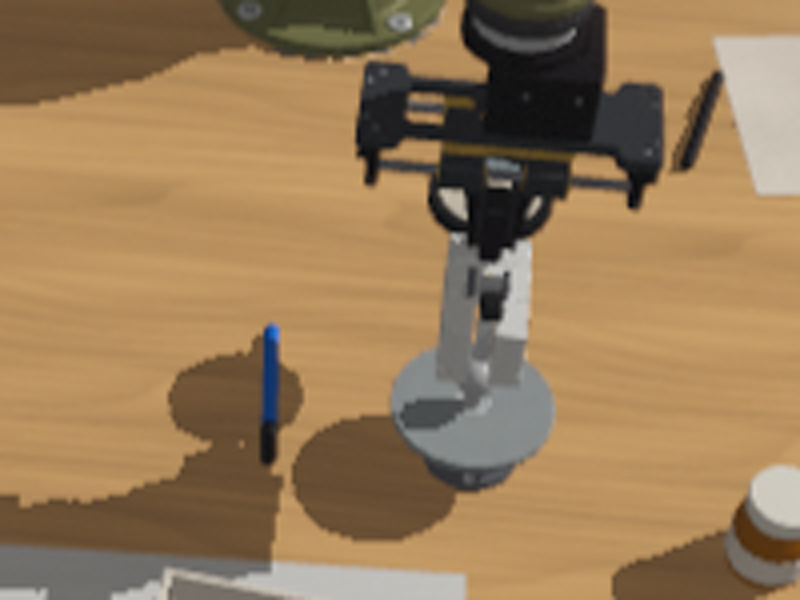

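View pics/w7.png

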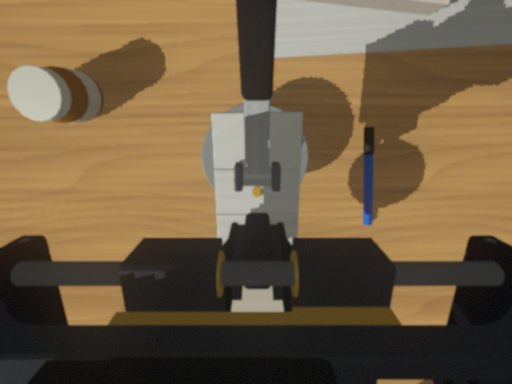

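The magnifier hangs over the disc. The wrist view shows disc edges on both sides of the housing (columns 204 to 307) and the telltale pin at (257,191). I'll measure the disc centre relative to the socket from this view.

```bash
python3 - <<'E'
from meas import *
s=telemetry.get_state();M=rot(s['tool_rot']);p=np.array(s['position']);print(p)
t=load('w7');P=cloud(t);px=t['pixels'].astype(int)
m=(abs(P[...,2]-.0605)<.006)&(abs(P[...,0]-.57)<.08)&(abs(P[...,1]-.158)<.075)
print(m.sum(),np.median(P[m],0))
# outer edge: per row extreme cols
pts=[]
for r in range(105,215,3):
    c=np.where(m[r]&(np.abs(np.arange(512)-257)<60))[0]
    l=c[c<214];g=c[c>300]
    if len(l)>1: pts.append(ray(t,l.min()-.5,r,.0605))
    if len(g)>1: pts.append(ray(t,g.max()+.5,r,.0605))
pts=np.array(pts);
def fit(R):
    f=lambda q:np.hypot(pts[:,0]-q[0],pts[:,1]-q[1])-R
    o=least_squares(f,[.56,.158],loss='soft_l1',f_scale=.001);return o.x,np.std(o.fun)
print(len(pts),fit(.06),circ(pts))
c=fit(.06)[0]
T=(np.array([c[0],c[1],.0605])-p)@M;print('disc centre in tool',T,'want y .0292 z -.0006')
E
```

```text
[0.5329 0.1553 0.1995]
927 [0.5657 0.2052 0.0606]
36 (array([0.5604, 0.1576]), np.float64(0.0003953216079179467)) [0.5606 0.1577 0.0595]
disc centre in tool [ 0.139   0.0275 -0.0025] want y .0292 z -.0006
```

```bash
python3 -m creep '[{"fingers":0,"x":0.2,"y":-0.04,"z":-0.047,"twist":0},{"fingers":0,"x":0.45,"y":-0.04,"z":-0.047,"twist":0},{"fingers":0,"x":0.65,"y":-0.04,"z":-0.047,"twist":0},{"fingers":0,"x":0.8,"y":-0.04,"z":-0.047,"twist":0},{"fingers":0,"x":0.8,"y":-0.04,"z":-0.047,"twist":0},{"fingers":0,"x":0.8,"y":-0.04,"z":-0.047,"twist":0},{"fingers":0,"x":0.8,"y":-0.04,"z":-0.047,"twist":0}]' 45
python3 - <<'E'
from meas import *
s=st();M=rot(s['tool_rot']);p=np.array(s['position'])
print('socket',p+M@[.059,.0292,-.0006])
im=grab('scene','s8');grab('wrist','w8')
img=im['pixels'][70:220,200:400];cv2.imwrite('pics/s8c.png',cv2.resize(img,None,fx=4,fy=4,interpolation=cv2.INTER_CUBIC)[:,:,::-1])
E
```

```text
time: 11.73
position: [0.5312, 0.159, 0.1677]
tool_rot: [1.209, 1.209, -1.209]
ft_force: [-0.6, 0.3, -6.2]
grip_width: 0.182
{'time': 11.7333, 'joint_positions': [0.1854, 0.1965, -0.5848, 1.7477, 0.1146, 1.2311, -1.9993], 'position': [0.5312, 0.159, 0.1677], 'tool_rot': [1.2092, 1.2092, -1.2087], 'ft_force': [-0.6112, 0.3278, -6.1513], 'torque': [0.0886, 0.0859, -0.0649], 'grip_width': 0.1824}
socket [0.5604 0.1596 0.1087]
```

View pics/s8c.png

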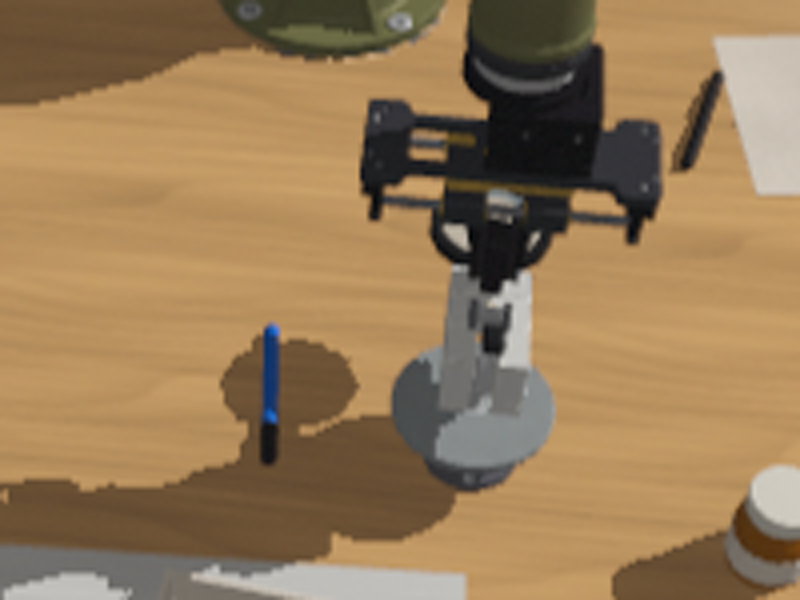

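```bash
python3 - <<'E'
from meas import *
s=telemetry.get_state();M=rot(s['tool_rot']);p=np.array(s['position']);print(p)
t=load('w8');P=cloud(t)
m=(abs(P[...,2]-.0605)<.008)&(abs(P[...,0]-.57)<.08)&(abs(P[...,1]-.158)<.075)
pts=[]
for r in range(90,240,3):
    c=np.where(m[r]&(np.abs(np.arange(512)-257)<75))[0]
    l=c[c<211];g=c[c>303]
    if len(l)>1: pts.append(ray(t,l.min()-.5,r,.0605))
    if len(g)>1: pts.append(ray(t,g.max()+.5,r,.0605))
pts=np.array(pts)
f=lambda q:np.hypot(pts[:,0]-q[0],pts[:,1]-q[1])-.06
o=least_squares(f,[.56,.158],loss='soft_l1',f_scale=.001);print(len(pts),o.x,np.std(o.fun))
v,u=np.mgrid[:384,:512];T=(P-p)@M
k=(v>115)&(v<225)&(abs(u-257)<60)&(T[...,0]<.02)&(T[...,0]>.003);print('housing mid world y',(P[k][:,1].min()+P[k][:,1].max())/2,'front x',P[k][:,0].max(),'z',np.median(P[k][:,2]))
E
```

```text
[0.5314 0.159  0.168 ]
44 [0.56   0.1577] 0.00036288456530940416
housing mid world y 0.15945097226542657 front x 0.6085851648817762 z 0.1584588449049594
```

```bash
python3 -m creep '[{"fingers":0,"x":0,"y":0,"z":0.04,"twist":0},{"fingers":0,"x":0.05,"y":0,"z":0.04,"twist":0},{"fingers":0,"x":0.1,"y":0,"z":0.04,"twist":0},{"fingers":0,"x":0.15,"y":0,"z":0.04,"twist":0},{"fingers":0,"x":0.2,"y":0,"z":0.04,"twist":0},{"fingers":0,"x":0.2,"y":0,"z":0.04,"twist":0}]' 45
python3 -m creep '[{"fingers":0,"x":0.04,"y":0,"z":0,"twist":0},{"fingers":0,"x":0.08,"y":0,"z":0,"twist":0},{"fingers":0,"x":0.1,"y":0,"z":0,"twist":0},{"fingers":0,"x":0.1,"y":0,"z":0,"twist":0}]' 45
```

```text
time: 12.33
position: [0.5306, 0.1571, 0.1589]
tool_rot: [1.208, 1.21, -1.21]
ft_force: [-1.3, 0.6, -5.9]
grip_width: 0.181
time: 12.67
position: [0.5308, 0.1572, 0.1552]
tool_rot: [1.209, 1.21, -1.209]
ft_force: [-0.6, -0.6, -4.5]
grip_width: 0.179
```

```bash
python3 -m creep '[{"fingers":0,"x":0.025,"y":0,"z":0,"twist":0},{"fingers":0,"x":0.05,"y":0,"z":0,"twist":0},{"fingers":0,"x":0.075,"y":0,"z":0,"twist":0},{"fingers":0,"x":0.075,"y":0,"z":0,"twist":0}]' 45
python3 -m creep '[{"fingers":0,"x":0.025,"y":0,"z":0,"twist":0},{"fingers":0,"x":0.05,"y":0,"z":0,"twist":0},{"fingers":0,"x":0.075,"y":0,"z":0,"twist":0},{"fingers":0,"x":0.075,"y":0,"z":0,"twist":0}]' 45
```

```text
time: 13.0
position: [0.5308, 0.1572, 0.1522]
tool_rot: [1.209, 1.209, -1.209]
ft_force: [-0.7, 0.4, -4.2]
grip_width: 0.181
time: 13.33
position: [0.5308, 0.1572, 0.1492]
tool_rot: [1.209, 1.209, -1.209]
ft_force: [0.4, -0.6, -6.0]
grip_width: 0.181
```

```bash
python3 -m creep '[{"fingers":0,"x":0.025,"y":0,"z":0,"twist":0},{"fingers":0,"x":0.05,"y":0,"z":0,"twist":0},{"fingers":0,"x":0.075,"y":0,"z":0,"twist":0},{"fingers":0,"x":0.075,"y":0,"z":0,"twist":0}]' 45
python3 -m creep '[{"fingers":0,"x":0.025,"y":0,"z":0,"twist":0},{"fingers":0,"x":0.05,"y":0,"z":0,"twist":0},{"fingers":0,"x":0.075,"y":0,"z":0,"twist":0},{"fingers":0,"x":0.075,"y":0,"z":0,"twist":0}]' 45
```

```text
time: 13.67
position: [0.5308, 0.1571, 0.1462]
tool_rot: [1.209, 1.209, -1.209]
ft_force: [-0.1, 0.3, -5.1]
grip_width: 0.176
time: 14.0
position: [0.5308, 0.1572, 0.1432]
tool_rot: [1.209, 1.21, -1.209]
ft_force: [0.6, -0.0, -5.4]
grip_width: 0.176
```

```bash
python3 -m creep '[{"fingers":0,"x":0.025,"y":0,"z":0,"twist":0},{"fingers":0,"x":0.05,"y":0,"z":0,"twist":0},{"fingers":0,"x":0.05,"y":0,"z":0,"twist":0},{"fingers":0,"x":0.05,"y":0,"z":0,"twist":0}]' 45
```

```text
time: 14.33
position: [0.5309, 0.1572, 0.1414]
tool_rot: [1.209, 1.209, -1.209]
ft_force: [-0.5, -0.3, -6.0]
grip_width: 0.18
```

```bash
python3 -m creep '[{"fingers":0,"x":0.025,"y":0,"z":0,"twist":0},{"fingers":0,"x":0.05,"y":0,"z":0,"twist":0},{"fingers":0,"x":0.05,"y":0,"z":0,"twist":0},{"fingers":0,"x":0.05,"y":0,"z":0,"twist":0}]' 45
python3 -m creep '[{"fingers":0,"x":0.025,"y":0,"z":0,"twist":0},{"fingers":0,"x":0.05,"y":0,"z":0,"twist":0},{"fingers":0,"x":0.05,"y":0,"z":0,"twist":0},{"fingers":0,"x":0.05,"y":0,"z":0,"twist":0}]' 45
```

```text
time: 14.67
position: [0.5309, 0.1572, 0.1394]
tool_rot: [1.209, 1.209, -1.209]
ft_force: [0.0, 0.1, -5.2]
grip_width: 0.183
time: 15.0
position: [0.5309, 0.1572, 0.1374]
tool_rot: [1.209, 1.209, -1.209]
ft_force: [0.0, 0.3, -4.5]
grip_width: 0.178
```

```bash
python3 -m creep '[{"fingers":0,"x":0.025,"y":0,"z":0,"twist":0},{"fingers":0,"x":0.05,"y":0,"z":0,"twist":0},{"fingers":0,"x":0.05,"y":0,"z":0,"twist":0},{"fingers":0,"x":0.05,"y":0,"z":0,"twist":0}]' 45
```

```text
time: 15.33
position: [0.5309, 0.1572, 0.1354]
tool_rot: [1.209, 1.209, -1.209]
ft_force: [0.6, 0.1, -5.4]
grip_width: 0.18
```

```bash
python3 -m creep '[{"fingers":0,"x":0.025,"y":0,"z":0,"twist":0},{"fingers":0,"x":0.05,"y":0,"z":0,"twist":0},{"fingers":0,"x":0.05,"y":0,"z":0,"twist":0},{"fingers":0,"x":0.05,"y":0,"z":0,"twist":0}]' 45
```

```text
time: 15.67
position: [0.5309, 0.1572, 0.1334]
tool_rot: [1.209, 1.209, -1.209]
ft_force: [0.2, -0.5, -4.6]
grip_width: 0.181
```

The ball is past the flare and in the bore with no side force. I'll keep going down.

```bash
python3 -m creep '[{"fingers":0,"x":0.025,"y":0,"z":0,"twist":0},{"fingers":0,"x":0.05,"y":0,"z":0,"twist":0},{"fingers":0,"x":0.075,"y":0,"z":0,"twist":0},{"fingers":0,"x":0.075,"y":0,"z":0,"twist":0}]' 45
python3 -m creep '[{"fingers":0,"x":0.025,"y":0,"z":0,"twist":0},{"fingers":0,"x":0.05,"y":0,"z":0,"twist":0},{"fingers":0,"x":0.075,"y":0,"z":0,"twist":0},{"fingers":0,"x":0.075,"y":0,"z":0,"twist":0}]' 45
```

```text
time: 16.0
position: [0.5308, 0.1571, 0.1302]
tool_rot: [1.209, 1.209, -1.209]
ft_force: [0.2, 0.3, -5.5]
grip_width: 0.179
time: 16.33
position: [0.5308, 0.1571, 0.1272]
tool_rot: [1.209, 1.209, -1.21]
ft_force: [-0.2, 0.2, -5.6]
grip_width: 0.179
```

```bash
python3 -m creep '[{"fingers":0,"x":0.025,"y":0,"z":0,"twist":0},{"fingers":0,"x":0.05,"y":0,"z":0,"twist":0},{"fingers":0,"x":0.05,"y":0,"z":0,"twist":0},{"fingers":0,"x":0.05,"y":0,"z":0,"twist":0}]' 45
```

```text
time: 16.67
position: [0.5309, 0.1572, 0.1254]
tool_rot: [1.209, 1.209, -1.209]
ft_force: [-0.2, 0.2, -6.0]
grip_width: 0.181
```

```bash
python3 -m creep '[{"fingers":0,"x":0.025,"y":0,"z":0,"twist":0},{"fingers":0,"x":0.05,"y":0,"z":0,"twist":0},{"fingers":0,"x":0.05,"y":0,"z":0,"twist":0},{"fingers":0,"x":0.05,"y":0,"z":0,"twist":0}]' 45; python3 -c "
from h import *
grab('wrist','w9')"
```

```text
time: 17.0
position: [0.531, 0.1573, 0.1236]
tool_rot: [1.209, 1.209, -1.209]
ft_force: [-0.5, 0.3, -5.0]
grip_width: 0.18
```

```bash
python3 -m creep '[{"fingers":0,"x":0.02,"y":0,"z":0,"twist":0},{"fingers":0,"x":0.04,"y":0,"z":0,"twist":0},{"fingers":0,"x":0.04,"y":0,"z":0,"twist":0},{"fingers":0,"x":0.04,"y":0,"z":0,"twist":0}]' 45
python3 -m creep '[{"fingers":0,"x":0.015,"y":0,"z":0,"twist":0},{"fingers":0,"x":0.025,"y":0,"z":0,"twist":0},{"fingers":0,"x":0.025,"y":0,"z":0,"twist":0},{"fingers":0,"x":0.025,"y":0,"z":0,"twist":0}]' 45
```

```text
time: 17.38
position: [0.5311, 0.1573, 0.122]
tool_rot: [1.209, 1.209, -1.209]
ft_force: [0.7, 0.3, -4.7]
grip_width: 0.184
time: 17.72
position: [0.531, 0.1572, 0.121]
tool_rot: [1.209, 1.209, -1.209]
ft_force: [-0.5, 0.1, -4.5]
grip_width: 0.181
```

```bash
python3 -m creep '[{"fingers":0,"x":0.015,"y":0,"z":0,"twist":0},{"fingers":0,"x":0.025,"y":0,"z":0,"twist":0},{"fingers":0,"x":0.025,"y":0,"z":0,"twist":0},{"fingers":0,"x":0.025,"y":0,"z":0,"twist":0}]' 45
```

```text
time: 18.05
position: [0.531, 0.1572, 0.12]
tool_rot: [1.209, 1.209, -1.209]
ft_force: [-0.2, 0.3, -3.3]
grip_width: 0.184
```

```bash
python3 -m creep '[{"fingers":0,"x":0.0125,"y":0,"z":0,"twist":0},{"fingers":0,"x":0.0125,"y":0,"z":0,"twist":0},{"fingers":0,"x":0.0125,"y":0,"z":0,"twist":0}]' 45
```

```text
time: 18.3
position: [0.5311, 0.1573, 0.12]
tool_rot: [1.209, 1.209, -1.209]
ft_force: [-2.3, -1.3, 0.9]
grip_width: 0.186
```

```bash
python3 -m creep '[{"fingers":0,"x":0.0125,"y":0,"z":0,"twist":0},{"fingers":0,"x":0.0125,"y":0,"z":0,"twist":0},{"fingers":0,"x":0.0125,"y":0,"z":0,"twist":0}]' 45
```

```text
time: 18.55
position: [0.5311, 0.1573, 0.1199]
tool_rot: [1.209, 1.209, -1.209]
ft_force: [-3.3, -1.0, 4.0]
grip_width: 0.182
```

```bash
python3 -m creep '[{"fingers":0,"x":0.0125,"y":0,"z":0,"twist":0},{"fingers":0,"x":0.0125,"y":0,"z":0,"twist":0},{"fingers":0,"x":0.0125,"y":0,"z":0,"twist":0}]' 45
```

```text
time: 18.8
position: [0.5311, 0.1574, 0.1198]
tool_rot: [1.209, 1.209, -1.209]
ft_force: [-4.8, -1.5, 8.4]
grip_width: 0.182
```

```bash
python3 -m creep '[{"fingers":0,"x":0,"y":0,"z":0,"twist":0},{"fingers":0,"x":0,"y":0,"z":0,"twist":0},{"fingers":0,"x":0,"y":0,"z":0,"twist":0}]' 45
python3 - <<'E'
from meas import *
t=grab('wrist','w10');s=grab('scene','s10')
a=load('w6')['pixels'][100:240,200:315];b=t['pixels'][100:240,200:315]
cv2.imwrite('pics/w10c.png',cv2.resize(np.hstack([a,b]),None,fx=3.4,fy=3.4,interpolation=cv2.INTER_CUBIC)[:,:,::-1])
img=s['pixels'][80:220,220:400];cv2.imwrite('pics/s10c.png',cv2.resize(img,None,fx=4,fy=4,interpolation=cv2.INTER_CUBIC)[:,:,::-1])
st_=telemetry.get_state();M=rot(st_['tool_rot']);p=np.array(st_['position'])
for im in(load('w6'),load('w9'),t):
    px=im['pixels'].astype(int);P=cloud(im)
    m=(px[...,0]-px[...,2]>50);m[:170]=0;m[210:]=0;m[:,:245]=0;m[:,270:]=0
    v,u=np.where(m);print(len(v),u.mean() if len(v) else 0,v.mean() if len(v) else 0,np.sort(np.array(im['z_map'])[m])[:6])
E
```

```text
time: 19.05
position: [0.5312, 0.1573, 0.1199]
tool_rot: [1.209, 1.208, -1.209]
ft_force: [-4.2, -1.2, 7.4]
grip_width: 0.18
73 256.6575342465753 191.04109589041096 [0.     0.     0.1753 0.1756 0.1758 0.1759]
80 256.625 191.325 [0.1682 0.1746 0.1751 0.1753 0.1755 0.1755]
74 257.0 192.35135135135135 [0.     0.1718 0.172  0.1722 0.1722 0.1722]
```

View pics/w10c.png

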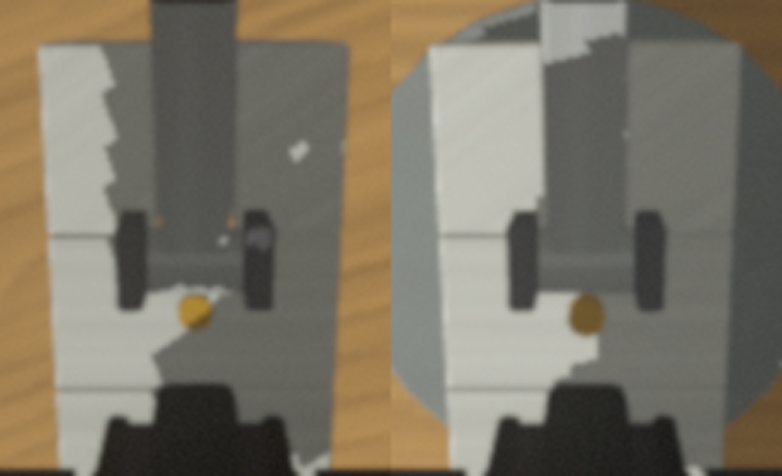

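View pics/s10c.png

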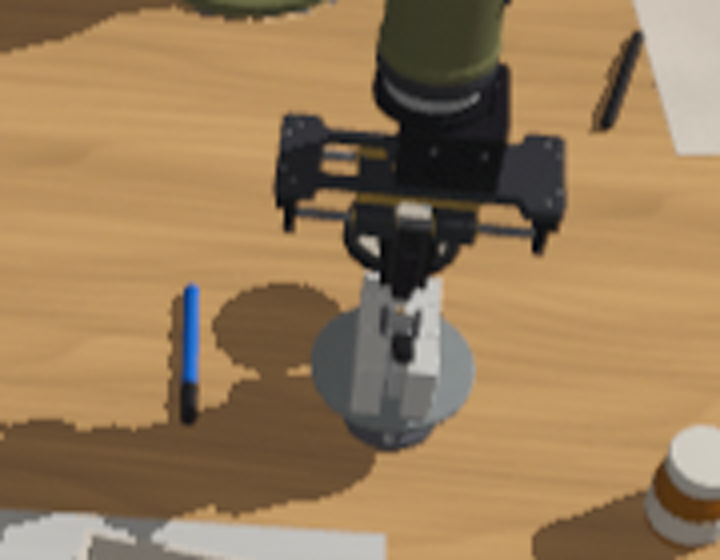

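The brass pin on the right-hand crop at (587,314) is visibly raised by about 3.5 mm, and the underside is flat on the disc. So it is home while still gripped; now I'll let go and rise.

```bash
python3 -m creep '[{"fingers":0,"x":-0.015,"y":0,"z":0,"twist":0},{"fingers":0,"x":-0.015,"y":0,"z":0,"twist":0},{"fingers":0.6,"x":-0.015,"y":0,"z":0,"twist":0},{"fingers":0.6,"x":-0.015,"y":0,"z":0,"twist":0},{"fingers":0.6,"x":-0.015,"y":0,"z":0,"twist":0},{"fingers":0.6,"x":-0.015,"y":0,"z":0,"twist":0},{"fingers":0.6,"x":-0.015,"y":0,"z":0,"twist":0},{"fingers":0.6,"x":-0.015,"y":0,"z":0,"twist":0},{"fingers":0.6,"x":-0.015,"y":0,"z":0,"twist":0},{"fingers":0.6,"x":-0.4,"y":0,"z":0,"twist":0},{"fingers":0.6,"x":-1,"y":0,"z":0,"twist":0},{"fingers":0.6,"x":-1.8,"y":0,"z":0,"twist":0},{"fingers":0.6,"x":-2.5,"y":0,"z":0,"twist":0},{"fingers":0.6,"x":-2.8,"y":0,"z":0,"twist":0},{"fingers":0.6,"x":-2.8,"y":0,"z":0,"twist":0},{"fingers":0.6,"x":-2.8,"y":0,"z":0,"twist":0}]' 45
python3 - <<'E'
from meas import *
st();t=grab('wrist','w11');s=grab('scene','s11')
img=s['pixels'][80:220,220:400];cv2.imwrite('pics/s11c.png',cv2.resize(img,None,fx=4,fy=4,interpolation=cv2.INTER_CUBIC)[:,:,::-1])
E
```

```text
time: 20.48
position: [0.531, 0.1572, 0.2301]
tool_rot: [1.209, 1.209, -1.209]
ft_force: [0.3, 1.1, -1.2]
grip_width: 0.603
{'time': 20.4833, 'joint_positions': [0.1971, 0.1517, -0.5869, 1.6654, 0.0862, 1.35, -1.9742], 'position': [0.531, 0.1572, 0.2301], 'tool_rot': [1.2092, 1.2088, -1.2089], 'ft_force': [0.2991, 1.1084, -1.1911], 'torque': [-0.0014, 0.0346, -0.0138], 'grip_width': 0.6032}
```

View pics/s11c.png

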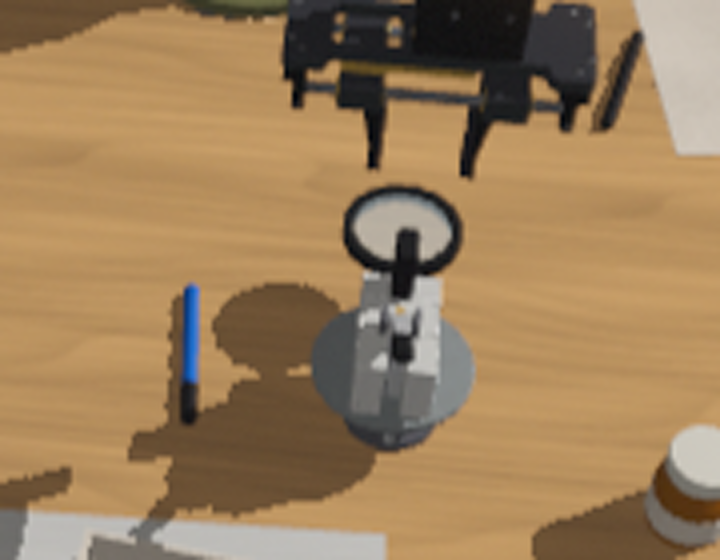

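View pics/w11.png

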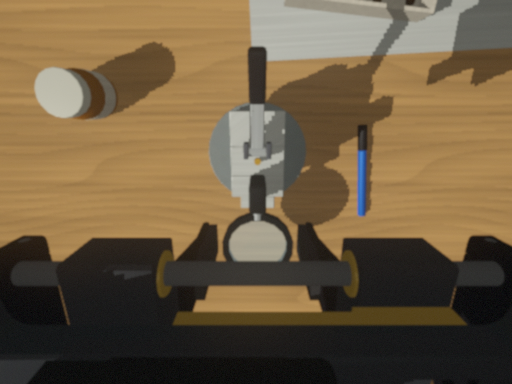

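```bash
python3 -m creep '[{"fingers":0,"x":0,"y":0.7,"z":0,"twist":0},{"fingers":0,"x":0,"y":1.4,"z":0,"twist":0},{"fingers":0,"x":0,"y":2.1,"z":0,"twist":0},{"fingers":0,"x":0,"y":2.8,"z":0,"twist":0},{"fingers":0,"x":0,"y":2.8,"z":0,"twist":0},{"fingers":0,"x":0,"y":2.8,"z":0,"twist":0},{"fingers":0,"x":0,"y":2.8,"z":0,"twist":0},{"fingers":0,"x":0,"y":2.8,"z":0,"twist":0},{"fingers":0,"x":0,"y":2.8,"z":0,"twist":0},{"fingers":0,"x":0,"y":2.8,"z":0,"twist":0},{"fingers":0,"x":0,"y":2.8,"z":0,"twist":0},{"fingers":0,"x":0,"y":2.8,"z":0,"twist":0},{"fingers":0,"x":0,"y":2.8,"z":0,"twist":0},{"fingers":0,"x":0,"y":2.8,"z":0,"twist":0},{"fingers":0,"x":0,"y":2.8,"z":0,"twist":0}]' 20
python3 - <<'E'
from meas import *
st();t=grab('wrist','w12');s=grab('scene','s12')
img=s['pixels'][80:220,220:400];cv2.imwrite('pics/s12c.png',cv2.resize(img,None,fx=4,fy=4,interpolation=cv2.INTER_CUBIC)[:,:,::-1])
E
```

```text
time: 21.83
position: [0.643, 0.1572, 0.2305]
tool_rot: [1.209, 1.209, -1.209]
ft_force: [0.2, -0.4, -1.1]
grip_width: 0.003
{'time': 21.8333, 'joint_positions': [0.1336, 0.3944, -0.5559, 1.391, 0.2069, 1.4141, -1.9906], 'position': [0.643, 0.1572, 0.2305], 'tool_rot': [1.2091, 1.2091, -1.2091], 'ft_force': [0.2142, -0.3856, -1.069], 'torque': [0.0859, 0.0087, -0.0332], 'grip_width': 0.0026}
```

View pics/s12c.png

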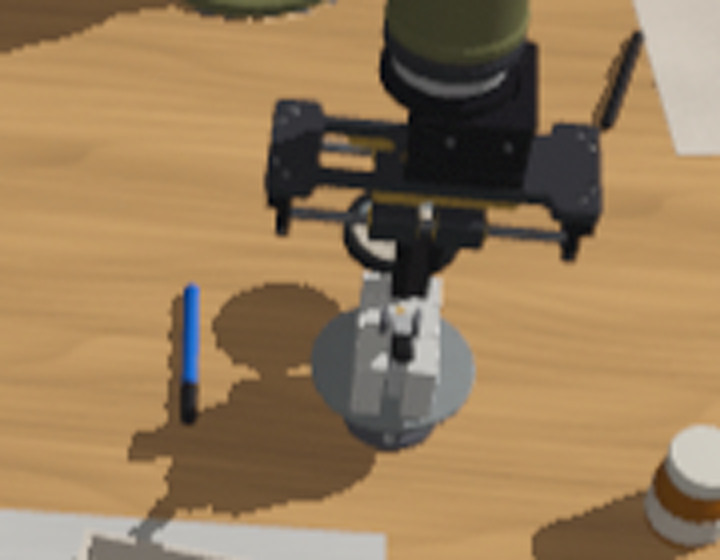

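View pics/w12.png

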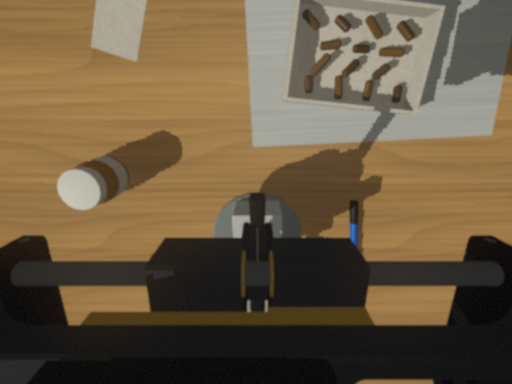

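The closed fingers are above the tip piece at (257,205), centred sideways. I'll go down slowly.

```bash
python3 -m creep '[{"fingers":0,"x":0.5,"y":0,"z":0,"twist":0},{"fingers":0,"x":1,"y":0,"z":0,"twist":0},{"fingers":0,"x":1.2,"y":0,"z":0,"twist":0},{"fingers":0,"x":1.3,"y":0,"z":0,"twist":0},{"fingers":0,"x":1.4,"y":0,"z":0,"twist":0},{"fingers":0,"x":1.5,"y":0,"z":0,"twist":0},{"fingers":0,"x":1.6,"y":0,"z":0,"twist":0},{"fingers":0,"x":1.7,"y":0,"z":0,"twist":0},{"fingers":0,"x":1.7,"y":0,"z":0,"twist":0}]' 20
python3 -m creep '[{"fingers":0,"x":0.1,"y":0,"z":0,"twist":0},{"fingers":0,"x":0.2,"y":0,"z":0,"twist":0},{"fingers":0,"x":0.3,"y":0,"z":0,"twist":0},{"fingers":0,"x":0.4,"y":0,"z":0,"twist":0},{"fingers":0,"x":0.4,"y":0,"z":0,"twist":0}]' 20
```

```text
time: 22.68
position: [0.6427, 0.1573, 0.1619]
tool_rot: [1.209, 1.21, -1.21]
ft_force: [-0.5, 0.7, -0.3]
grip_width: 0.004
time: 23.1
position: [0.6424, 0.1569, 0.1452]
tool_rot: [1.208, 1.21, -1.211]
ft_force: [-0.1, -0.3, 0.4]
grip_width: 0.008
```

```bash
python3 -m creep '[{"fingers":0,"x":0.1,"y":0,"z":0,"twist":0},{"fingers":0,"x":0.2,"y":0,"z":0,"twist":0},{"fingers":0,"x":0.3,"y":0,"z":0,"twist":0},{"fingers":0,"x":0.35,"y":0,"z":0,"twist":0},{"fingers":0,"x":0.35,"y":0,"z":0,"twist":0}]' 20
python3 -m creep '[{"fingers":0,"x":0.04,"y":0,"z":0,"twist":0},{"fingers":0,"x":0.08,"y":0,"z":0,"twist":0},{"fingers":0,"x":0.1,"y":0,"z":0,"twist":0},{"fingers":0,"x":0.1,"y":0,"z":0,"twist":0}]' 20
```

```text
time: 23.52
position: [0.6425, 0.1571, 0.1316]
tool_rot: [1.208, 1.21, -1.21]
ft_force: [0.4, 0.9, -0.2]
grip_width: 0.005
time: 23.85
position: [0.643, 0.1572, 0.1283]
tool_rot: [1.209, 1.209, -1.209]
ft_force: [0.2, 0.1, -0.3]
grip_width: 0.008
```

```bash
python3 -m creep '[{"fingers":0,"x":0.025,"y":0,"z":0,"twist":0},{"fingers":0,"x":0.025,"y":0,"z":0,"twist":0},{"fingers":0,"x":0.025,"y":0,"z":0,"twist":0}]' 20
```

```text
time: 24.1
position: [0.6429, 0.1573, 0.1274]
tool_rot: [1.209, 1.209, -1.209]
ft_force: [0.2, 0.4, -0.6]
grip_width: 0.003
```

```bash
python3 -m creep '[{"fingers":0,"x":0.025,"y":0,"z":0,"twist":0},{"fingers":0,"x":0.025,"y":0,"z":0,"twist":0},{"fingers":0,"x":0.025,"y":0,"z":0,"twist":0}]' 20
```

```text
time: 24.35
position: [0.6429, 0.1573, 0.1263]
tool_rot: [1.209, 1.209, -1.209]
ft_force: [-0.1, 0.2, -0.3]
grip_width: 0.009
```

```bash
python3 -m creep '[{"fingers":0,"x":0.025,"y":0,"z":0,"twist":0},{"fingers":0,"x":0.025,"y":0,"z":0,"twist":0},{"fingers":0,"x":0.025,"y":0,"z":0,"twist":0}]' 20
```

```text
time: 24.6
position: [0.6429, 0.1573, 0.1253]
tool_rot: [1.209, 1.209, -1.209]
ft_force: [0.5, 0.2, 0.7]
grip_width: 0.003
```

```bash
python3 -m creep '[{"fingers":0,"x":0.025,"y":0,"z":0,"twist":0},{"fingers":0,"x":0.025,"y":0,"z":0,"twist":0},{"fingers":0,"x":0.025,"y":0,"z":0,"twist":0}]' 20
```

```text
time: 24.85
position: [0.6432, 0.1573, 0.1249]
tool_rot: [1.209, 1.209, -1.209]
ft_force: [-0.4, -0.4, 2.6]
grip_width: 0.009
```

```bash
python3 -m creep '[{"fingers":0,"x":0.015,"y":0,"z":0,"twist":0},{"fingers":0,"x":0.015,"y":0,"z":0,"twist":0},{"fingers":0,"x":0.015,"y":0,"z":0,"twist":0}]' 20
```

```text
time: 25.1
position: [0.6434, 0.1573, 0.1246]
tool_rot: [1.21, 1.208, -1.208]
ft_force: [-0.0, -0.7, 5.6]
grip_width: 0.006
```

```bash
python3 -m creep '[{"fingers":0,"x":0.025,"y":0,"z":0,"twist":0},{"fingers":0,"x":0.025,"y":0,"z":0,"twist":0},{"fingers":0,"x":0.025,"y":0,"z":0,"twist":0}]' 20
```

```text
time: 25.35
position: [0.6437, 0.1574, 0.1243]
tool_rot: [1.21, 1.208, -1.208]
ft_force: [-1.2, -0.4, 7.2]
grip_width: 0.002
```

```bash
python3 -m creep '[{"fingers":0,"x":0.02,"y":0,"z":0,"twist":0},{"fingers":0,"x":0.02,"y":0,"z":0,"twist":0},{"fingers":0,"x":0.02,"y":0,"z":0,"twist":0}]' 20
```

```text
time: 25.6
position: [0.6441, 0.1574, 0.124]
tool_rot: [1.211, 1.207, -1.207]
ft_force: [-0.8, -0.1, 8.9]
grip_width: 0.009
```

```bash
python3 -m creep '[{"fingers":0,"x":-0.2,"y":0,"z":0,"twist":0},{"fingers":0,"x":-0.8,"y":0,"z":0,"twist":0},{"fingers":0,"x":-1.6,"y":0,"z":0,"twist":0},{"fingers":0,"x":-2.4,"y":-0.8,"z":0,"twist":0},{"fingers":0,"x":-3,"y":-1.8,"z":0,"twist":0},{"fingers":0,"x":-3.2,"y":-2.8,"z":0,"twist":0},{"fingers":0,"x":-3.2,"y":-2.8,"z":0,"twist":0},{"fingers":0,"x":-3.2,"y":-2.8,"z":0,"twist":0}]' 20
python3 - <<'E'
from meas import *
st();t=grab('wrist','w13');s=grab('scene','s13')
img=s['pixels'][80:220,220:400];cv2.imwrite('pics/s13c.png',cv2.resize(img,None,fx=4,fy=4,interpolation=cv2.INTER_CUBIC)[:,:,::-1])
px=t['pixels'].astype(int);P=cloud(t);v,u=np.mgrid[:384,:512]
b=(px.max(-1)<60)&(abs(P[...,1]-.158)<.02)&(P[...,0]>.62)&(P[...,0]<.69)&(P[...,2]>.1)&(P[...,2]<.19)
q=P[b];print('tip',len(q),q.min(0),q.max(0));c=np.polyfit(q[:,0],q[:,2],1);print('slope',c, 'z at x=.658',np.polyval(c,.658))
h=(P[...,2]>.1)&(P[...,2]<.115)&(abs(P[...,1]-.158)<.03)&(P[...,0]>.53)&(P[...,0]<.62)&(abs(P[...,1]-.158)>.01)
q=P[h];A=np.c_[q[:,:2],np.ones(len(q))];print('top plane',np.linalg.lstsq(A,q[:,2],rcond=None)[0],np.median(q[:,2]),'ymid',(q[:,1].min()+q[:,1].max())/2,'xmax',q[:,0].max())
m=(px[...,0]-px[...,2]>60)&(abs(P[...,0]-.56)<.012)&(abs(P[...,1]-.158)<.012)&(P[...,2]>.1);print('pin',P[m].max(0) if m.any() else None,m.sum())
E
```

```text
time: 26.27
position: [0.5292, 0.158, 0.2516]
tool_rot: [1.208, 1.207, -1.207]
ft_force: [0.8, -0.4, -0.2]
grip_width: 0.01
{'time': 26.2667, 'joint_positions': [0.2083, 0.1374, -0.5999, 1.6376, 0.0811, 1.3893, -1.9704], 'position': [0.5292, 0.158, 0.2516], 'tool_rot': [1.2076, 1.2073, -1.2065], 'ft_force': [0.8017, -0.3641, -0.2329], 'torque': [0.0064, -0.041, 0.073], 'grip_width': 0.0102}
tip 491 [0.6305 0.1521 0.1209] [0.6702 0.1621 0.1272]
slope [-0.0029  0.1264] z at x=.658 0.12447694950875858
top plane [ 0.0009 -0.0004  0.1101] 0.11055454230561809 ymid 0.15771363753555828 xmax 0.6094694142826111
pin [0.5634 0.1628 0.3507] 56
```

View pics/w13.png

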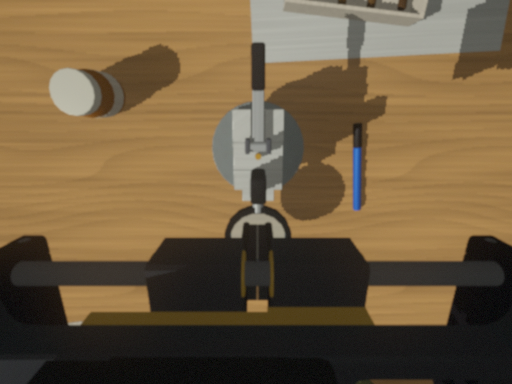

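View pics/s13c.png

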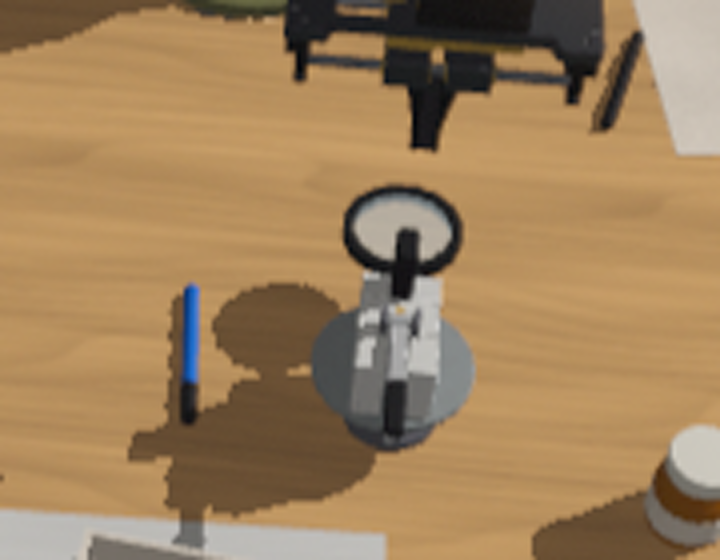

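The pictures show the handle lying level (slope about 0, its top 64 mm above the disc), the housing level at 50 mm above the disc, and the robot clear. I'll hand the job in.

```bash
python3 -c "
from bench import workorder;print(workorder.close_job())"
```

```text
the job is handed in; nothing more can be done
None
```

The magnifier is on the ball with its handle pressed down, and I handed the job in at about 26 s of the 72 s. The hand-in reports no verdict.

- **Handle raised:** I gripped the tip piece with the magnifier standing on the bench and raised the handle. The cameras put it at about 0.6 rad. I had aimed for 0.8, so the tip slipped a little in the fingers, but it was still above the 0.5 needed.
- **Seating:** I lifted the magnifier by its fin and lowered it in 0.5 to 3 mm steps. It met no contact until the disc, and the highest contact force I read was about 14 N against the 45 N limit. The pin had risen about 3.5 mm by the depth camera while the fin was still gripped.
- **Locking:** I let go and pressed the handle down with closed fingers until it met a firm stop, at about 10 N.

**Last checks:** the handle was level (slope about 0.003), the housing top was level and 50 mm above the disc, and the robot was touching nothing. The pen and jar looked unmoved in the last views. I did not measure the bystanders again, and I compared the box and tray only by eye in earlier pictures.

**Failed check:** the last height check on the pin picked up stray pixels and gave no usable number. The "pin lifted" result therefore rests on the earlier view and on the final height of the housing.

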